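Blow off a batch of turned hubs on the latched air stand

TASK

Get the turned hubs ready on the blow-off stand: shut the air valve fully, then lift the latch bar over its keeper and pull the tray all the way out. Stand every hub that is on the bench in the tray, flange down, push the tray back in with the latch bar lifted over the keeper and let the bar drop into its notch. Last of all open the air valve fully; the air must stay off whenever the tray is out, and the tape measure and the screwdriver are to be left where they are.

Things in the scene. Friction and masses are not known exactly. Their poses are not given: they have to be found in the camera images.
- tray_floor (a point): Middle of the upper face of the aluminium tray's floor, 30 mm above the bench; moves with the tray. Inside 180 x 180 mm (along this point's x and y), walls 5 mm thick, 15 mm high above the floor. z is up; the tray slides IN along +y, OUT along -y; x points roughly away from the robot. These are also the axes of the fixed blue stand (base plate 310 x 520 mm, 12 mm thick) that carries it.
- nozzles (a point): Middle of the fixed copper nozzle pipe, 22 mm thick, 265 mm long along stand y, 100 mm above the bench; it stands behind (+x of) the tray's 'in' place on two posts at its ends. Keep clear of it.
- tray (a joint): Slide of the tray, m: 0 = fully in (stop), grows as the tray comes out along -y, 0.17 = fully out (stop). About 2.5 N of friction; stays where it is left. With the latch bar's tooth in the notch it can move out only about 6 mm.
- latch_bar (a joint): Angle of the yellow latch bar, rad: 0 = level, down (stop), grows as its free end is lifted, at most 1.0. It turns on a level axis (tray x) through latch_pivot and falls back by its own weight (0.16 kg) when let go. Its tooth clears the keeper from 0.14 rad up.
- latch_pivot (a point): Pivot of the latch bar, on the robot's side of the tray: 130 mm along -x and 75 mm along -y from tray_floor, 70 mm above the bench; travels with the tray. The bar, 14 mm wide (x), 16 mm high, runs 165 mm from here along tray +y; the tooth at its end is 12 mm long (y) and reaches 35 mm below the pivot's level.
- keeper (a point): Middle of the top edge of the steel keeper plate, fixed on the stand: 10 mm thick (y), 30 mm wide, top 55 mm above the bench. Beyond it (+y) lie the notch, 28 mm wide, and a back plate, top 70 mm above the bench. Tray fully in and bar down, the tooth sits in the notch 6 mm past the plate. A tooth that is not lifted strikes the plate, on the way out and on the way in.
- latch_grip (a point): Grip point on the black upright tab of the latch bar: tab 14 mm wide (tray x), 24 mm long (y), 36 mm high above the bar; this point is 16 mm below its top. With the bar level it is 110 mm along tray +y from latch_pivot and 28 mm above it (98 mm above the bench). It moves with the bar. Can be pinched from above across x, to lift the bar and to slide the tray by it.
- air_valve (a joint): Ball-valve handle, rad: 0 = shut (stop; handle across the copper pipe, pointing along the stand's +y), 1.571 = open (stop; handle along the pipe, pointing along the stand's -x, towards the robot). Grows anticlockwise seen from above; 0.12 N m of friction, stays where it is left. Can be pushed from the side.
- valve_pivot (a point): Point on the vertical axis of the valve handle, at the handle's mid-height, 92 mm above the bench; fixed on the stand. The keeper and notch stand about 70 mm along -x and 90 to 130 mm along -y from here. This point's y axis points along the handle to its end and turns with it.
- valve_grip (a point): Middle of the red sleeve of the valve handle, 75 mm from the pivot: the sleeve is 18 mm wide, 24 mm high (80 to 104 mm above the bench) and runs from 27 to 105 mm from the axis. The pipe below it is 54 mm high at most.
- hub0_center (a point): Middle (28 mm above its foot) of a turned aluminium hub: round flange of 56 mm diameter, 10 mm thick, at the foot, round boss of 30 mm diameter above it, 56 mm high in all, about 0.2 kg; z up along its axis when it stands flange down. They start standing on the black rubber mat on the bench, right of the stand; some are absent.
- hub1_center (a point): Middle (28 mm above its foot) of a turned aluminium hub: round flange of 56 mm diameter, 10 mm thick, at the foot, round boss of 30 mm diameter above it, 56 mm high in all, about 0.2 kg; z up along its axis when it stands flange down. They start standing on the black rubber mat on the bench, right of the stand; some are absent.
- hub2_center (a point): Middle (28 mm above its foot) of a turned aluminium hub: round flange of 56 mm diameter, 10 mm thick, at the foot, round boss of 30 mm diameter above it, 56 mm high in all, about 0.2 kg; z up along its axis when it stands flange down. They start standing on the black rubber mat on the bench, right of the stand; some are absent.
- hub3_center (a point): Middle (28 mm above its foot) of a turned aluminium hub: round flange of 56 mm diameter, 10 mm thick, at the foot, round boss of 30 mm diameter above it, 56 mm high in all, about 0.2 kg; z up along its axis when it stands flange down. They start standing on the black rubber mat on the bench, right of the stand; some are absent.
- tape_center (a point): Middle of a yellow tape measure, 70 by 35 by 62 mm, a bystander to leave alone.
- driver_grip (a point): Middle of the handle of a screwdriver lying on the bench, about 0.2 m long, a bystander to leave alone.

How it is judged:
By the outcome, as a careful person would: the job done as asked, in the order asked, and still so for the second after the job is handed in, with the robot touching nothing.
Of hub0, hub1, hub2, hub3 only 2 to 4 are there at a start; the rules pass over those that are not, and their reading is None.
At some moment in a run one of hub0, hub1, hub2, hub3 may be knocked a few centimetres aside while the robot is not near it.
It also fails if it takes over 210 s, if anything falls off the work surface, if the arm or the gripper's body presses on something with over 40 N, if the wrist force passes 120 N, or if a joint passes its speed limit or range.

ROBOT

A 7-joint arm with a two-finger parallel gripper is mounted at the origin on the work surface. World frame = base frame: x ahead of the robot, y to its left, z up, the work surface at z = 0. Lengths are in m, angles in rad, forces in N, time in s.
With the tool pointing down it reaches from about 0.4 to 0.9 m from the base axis. Payload 5.5 kg.
Tool frame: the origin (TCP) lies between the finger pads; the fingertips stand arm.tcp_to_tips ahead of it and the grasp point (between the pads) lies 2 mm behind it (arm.tcp_to_tips is the distance from the TCP to the fingertips, in m); z points along the fingers, y is the line along which they close (so a half turn about z gives the same grasp; the last joint's range is limited). The gripper opens to 85 mm and grips with 20 to 120 N. Pads are 22 mm wide; open, the fingers measure 114 mm over their backs; the gripper's body (76 mm by 85 mm) begins 54 mm behind the grasp point. The pads swing forward as they close: fully open they stand 13 mm farther back than shut.
Start: joints at [1.425, 0.501, -0.427, 1.55, 0.221, 1.138, -0.21], TCP at [0.258, -0.596, 0.217] pointing down, gripper open.
Joint ranges: [-2.88, 2.88], [-0.31, 2.03], [-1.54, 1.56], [0.2, 2.42], [-1.41, 4.55], [0.19, 2.02], [-2.57, 2.57]. Speed limits (rad/s): [2.57, 2.57, 3.14, 3.14, 3.14, 3.14, 3.14].

INTERFACE

Orientations are given as [roll, pitch, yaw] about the fixed x, y, z axes, in that order (R = Rz(yaw) Ry(pitch) Rx(roll)).
In Python, from workcell import status, optics, ticket, arm gives the robot as it stands.
- The arm moves only by the tool apply_moves, never from a script. Its argument "motion" is a list of rows, each a list of 7 numbers: the shift along the tool's x, y, z as a fraction of full scale, then the turn, a rotation vector about the tool's x, y, z as a fraction of full scale, then the opening, from 0 (shut) to 1 (fully open). A call has 1 to 8 rows; each row is the pose to reach, as a shift and turn from the pose commanded when the call began, along the tool's axes at that moment, turning the shorter way round; what a row does not reach only later rows make up. Full scale, the value 1, is 200 mm for a shift and pi rad for a turn. A row lasts 1/8 s, in which the tool goes at most 62.5 mm and 10.7 degrees, less where a joint would pass 70% of its speed; a pose out of reach is approached as far as the arm can. A call with a number of a shift or a turn outside -1 to 1 is refused whole. A call with a gripper value outside its range is refused whole. The fingers move at their own pace and stop on an object; "grip_force" is the grip in N (left out, the last holds). Time passes only in rows, so rows that repeat a pose let the fingers close. It gives the time, the measured TCP pose, the force, the opening and the grip force at its end, in the units of the state.
- status.get_obs(): the state, without advancing time (a new reading comes with each control period).
- optics.grab_frame(name): name is "scene" or "side" or "wrist"; returns a dict with "frame" (480x640x3 uint8, red, green, blue), "depth" (480x640 float32, m along the optical axis (not along the pixel's ray), 0 where there is no reading), "K" (3x3 intrinsics, pixels), "distortion" ([k1, k2, p1, p2, k3] as OpenCV has them; the pictures are not rectified), "view" (4x4, takes a point from world to camera coordinates). Camera axes: x right, y up, looking along -z (the intrinsics and any distortion apply to the point x, -y, -z); pixel columns grow to the right and rows downward; lengths in m; the calibration is good to about 2 mm. A picture is of the moment at which its call begins.
- ticket.job_done(): hands the job in; it is judged then, once.
The state is a dict: "time": time; "q": joint angles; "qvel": joint speeds; "tau": joint torques, N m; "position": TCP position; "tool_rot": TCP orientation; "ft_force": force on the tool from outside, world axes, zero at the start; "wrist_torque": the same for the moment, N m; "grip_width": finger opening in m; "finger_force": force on a finger pad.
Only numpy, scipy, OpenCV 4.12 (cv2) and the standard library are available. Lean on these libraries where they do the work, as an engineer would, in place of code of your own. Each camera call takes 0.05 s, during which the arm holds its last target. There are 200 camera calls.

## Working session

There is one attempt and no reset: what is moved stays moved. The work goes in short steps, Python scripts to look and compute and a tool call to move; the robot and the scene stay as the last step left them, time stands still between calls to the robot, and variables do not carry over. Pictures are saved under pics/ and viewed, at most 14 in all, crops included, and the job is handed in when it is done.

Besides the shell and the picture viewer there is one more tool, called as name([rows], argument=value, ...), one row to a line, values as JSON. apply_moves: Moves the arm, as the interface text tells. Shift numbers are shares of 200 mm and turn numbers shares of pi rad, none past 1 either way. Its arguments: {"type":"object","properties":{"motion":{"type":"array"},"grip_force":{"type":"number"}},"required":["motion"]}

```bash
mkdir -p pics; ls
cat > h.py <<'E'
import numpy as np, cv2
from scipy.spatial.transform import Rotation as R
from workcell import status, optics, ticket, arm
def grab(n,save=None):
    f=optics.grab_frame(n)
    if save: cv2.imwrite('pics/'+save+'.png',f['frame'][:,:,::-1])
    return f
def rays(f,uv):
    uv=np.asarray(uv,float).reshape(-1,1,2)
    p=cv2.undistortPoints(uv,f['K'],np.array(f['distortion'],float)).reshape(-1,2)
    V=np.array(f['view']); d=np.c_[p[:,0],-p[:,1],-np.ones(len(p))]
    return -V[:3,:3].T@V[:3,3], d@V[:3,:3]
def onz(f,uv,z):
    o,d=rays(f,uv); return o+d*((z-o[2])/d[:,2])[:,None]
def dep(f,uv):
    o,d=rays(f,uv); uv=np.asarray(uv,int).reshape(-1,2)
    return o+d*f['depth'][uv[:,1],uv[:,0]][:,None]
def rel(target,yaw=None):
    """shift (tool axes, fraction) to target world pos; turn about z"""
    s=status.get_obs(); Rm=rot(s)
    return Rm.T@(np.array(target)-s['position'])/0.2
def rot(s):
    t=np.array(s['tool_rot'])
    return t if t.shape==(3,3) else R.from_euler('xyz',t).as_matrix()
E
python3 - <<'E'
from h import *
s=status.get_obs(); print(s, arm.tcp_to_tips)
for n in('scene','side','wrist'):
    f=grab(n,n+'0'); V=np.array(f['view']); print(n,-V[:3,:3].T@V[:3,3],f['K'][0][0],f['distortion'])
E
```

```text
pics
{'time': 0.0, 'q': array([ 1.42519566,  0.50187784, -0.42680381,  1.55149506,  0.22079959,
        1.13830957, -0.21028739]), 'qvel': array([ 4.57385616e-05, -1.68421641e-03,  4.37120534e-04,  1.47768220e-03,
        1.33131580e-03, -1.19150587e-04,  1.04991429e-03]), 'tau': array([-1.19539536e-05, -5.69521773e+01, -5.81632957e+00, -2.80938399e+01,
        1.06621100e-02,  1.18478105e-02,  3.96555620e-06]), 'position': array([ 0.25804974, -0.59576038,  0.21632296]), 'tool_rot': array([-3.13956482e+00, -7.30523023e-05,  4.08887918e-01]), 'ft_force': array([0.25899863, 0.27787474, 0.16412235]), 'wrist_torque': array([0.03559067, 0.0292951 , 0.02509876]), 'finger_force': 0.0, 'grip_width': 0.08551428191415121} 0.017
scene [ 1.27286436 -0.61589263  1.11790623] 611.661634026319 [-0.01671846  0.          0.          0.          0.        ]
side [0.3773276  0.66225287 0.7333278 ] 465.204971293459 [0.03089997 0.         0.         0.         0.        ]
wrist [ 0.33763196 -0.56269364  0.37246039] 385.08295265075594 [-0.08215566  0.          0.          0.          0.        ]
```

View pics/scene0.png

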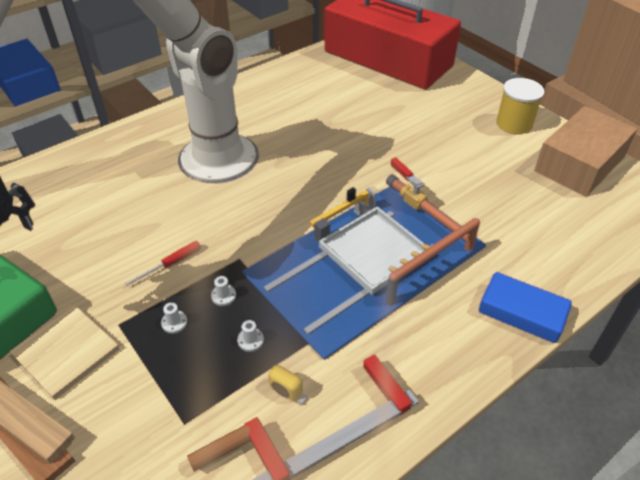

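View pics/side0.png

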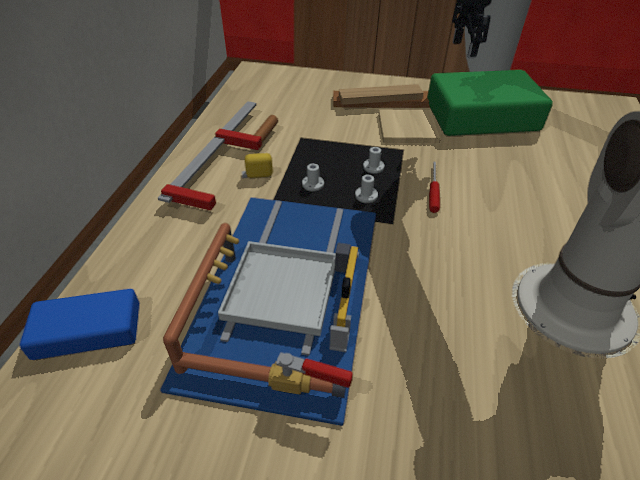

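The scene view shows three hubs on the mat (boss tops near (171,310), (222,284) and (250,328)). The tray is in at about (372,248), the black latch tab at (351,195), and the red valve sleeve at (402,168), pointing towards the robot, so the valve is open. Next I'll measure these.

```bash
cat > m.py <<'E'
from h import *
def pts(f,mask):
    v,u=np.nonzero(mask&(f['depth']>0)); return dep(f,np.c_[u,v]),np.c_[u,v]
def hsv(f): return cv2.cvtColor(f['frame'],cv2.COLOR_RGB2HSV).astype(int)
def clusters(P,uv,shape,minn=8):
    m=np.zeros((480,640),np.uint8); m[uv[:,1],uv[:,0]]=1
    n,l=cv2.connectedComponents(m); L=l[uv[:,1],uv[:,0]]
    return [P[L==i] for i in range(1,n) if (L==i).sum()>=minn]
if __name__=='__main__':
  for n in('scene','side'):
    f=grab(n); H=hsv(f); print(n)
    P,uv=pts(f,(H[...,0]>100)&(H[...,0]<125)&(H[...,1]>120))
    k=(abs(P[:,2]-.012)<.006)&(P[:,0]<.95)&(np.hypot(P[:,0]-.6,P[:,1])<.6)
    print('plate z',np.median(P[k,2]),cv2.minAreaRect(P[k,:2].astype(np.float32)))
    P,uv=pts(f,((H[...,0]<6)|(H[...,0]>174))&(H[...,1]>150)); k=(P[:,2]>.075)&(P[:,2]<.115)&(P[:,0]<1)
    for c in clusters(P[k],uv[k],0,30): print('red',len(c),c.mean(0),cv2.minAreaRect(c[:,:2].astype(np.float32)))
    P,uv=pts(f,(H[...,0]>18)&(H[...,0]<32)&(H[...,1]>170)&(H[...,2]>90)); k=(P[:,2]>.04)&(P[:,2]<.1)
    for c in clusters(P[k],uv[k],0,15): print('yel',len(c),c.mean(0),cv2.minAreaRect(c[:,:2].astype(np.float32)))
    P,uv=pts(f,H[...,2]<50); k=(P[:,2]>.085)&(P[:,2]<.125)&(P[:,0]>.25)&(P[:,0]<.9)&(abs(P[:,1])<.4)
    for c in clusters(P[k],uv[k],0,8): print('tab',len(c),c.mean(0),c.min(0),c.max(0))
    P,uv=pts(f,H[...,1]<60); k=(P[:,2]>.05)&(P[:,2]<.062)&(P[:,1]<-.15)&(P[:,0]<1)
    for c in clusters(P[k],uv[k],0,8): print('hub',len(c),c.mean(0),cv2.minEnclosingCircle(c[:,:2].astype(np.float32)))
    k=(P[:,2]>.041)&(P[:,2]<.048)&(P[:,0]<1)
    for c in clusters(P[k],uv[k],0,60): print('wall',len(c),cv2.minAreaRect(c[:,:2].astype(np.float32)))
E
python3 m.py
```

```text
scene
plate z 0.010641745050059437 ((0.6826335191726685, 0.07486332952976227), (0.5389640927314758, 0.5175501108169556), 0.9665574431419373)
red 1447 [-0.03257579  0.68137911  0.09513944] ((-0.0424521267414093, 0.678775429725647), (0.4518679678440094, 0.1798105388879776), 38.955692291259766)
red 173 [0.441689   0.29145766 0.09881116] ((0.4423348009586334, 0.29188114404678345), (0.020657703280448914, 0.07500945776700974), 83.35726165771484)Traceback (most recent call last):
  File "m.py", line 17, in <module>
    P,uv=pts(f,(H[...,0]>18)&(H[...,0]<32)&(H[...,1]>170)&(H[...,2]>90)); k=(P[:,2]>.04)&(P[:,2]<.1)
         ~~~^^^^^^^^^^^^^^^^^^^^^^^^^^^^^^^^^^^^^^^^^^^^^^^^^^^^^^^^^^^^
  File "m.py", line 3, in pts
    v,u=np.nonzero(mask&(f['depth']>0)); return dep(f,np.c_[u,v]),np.c_[u,v]
                                                ~~~^^^^^^^^^^^^^^
  File "h.py", line 16, in dep
    o,d=rays(f,uv); uv=np.asarray(uv,int).reshape(-1,2)
        ~~~~^^^^^^
  File "h.py", line 10, in rays
    p=cv2.undistortPoints(uv,f['K'],np.array(f['distortion'],float)).reshape(-1,2)
      ~~~~~~~~~~~~~~~~~~~^^^^^^^^^^^^^^^^^^^^^^^^^^^^^^^^^^^^^^^^^^^
cv2.error: OpenCV(4.12.0) /io/opencv/modules/calib3d/src/undistort.dispatch.cpp:347: error: (-215:Assertion failed) CV_IS_MAT(_src) && CV_IS_MAT(_dst) && (_src->rows == 1 || _src->cols == 1) && (_dst->rows == 1 || _dst->cols == 1) && _src->cols + _src->rows - 1 == _dst->rows + _dst->cols - 1 && (CV_MAT_TYPE(_src->type) == CV_32FC2 || CV_MAT_TYPE(_src->type) == CV_64FC2) && (CV_MAT_TYPE(_dst->type) == CV_32FC2 || CV_MAT_TYPE(_dst->type) == CV_64FC2) in function 'cvUndistortPointsInternal'
```

```bash
sed -i 's/(H\[...,1\]>170)&(H\[...,2\]>90)/(H[...,1]>140)\&(H[...,2]>60)/; s/(H\[...,0\]>18)/(H[...,0]>14)/' m.py
python3 - <<'E'
import re
t=open('m.py').read()
t=t.replace("v,u=np.nonzero","v,u=np.nonzero",1)
t=t.replace("    print('plate z',np.median(P[k,2]),cv2.minAreaRect(P[k,:2].astype(np.float32)))","    for c in clusters(P[k],uv[k],0,400): print('plate',len(c),np.median(c[:,2]),cv2.minAreaRect(c[:,:2].astype(np.float32)))")
open('m.py','w').write(t)
E
python3 m.py
```

```text
scene
plate 1099 0.010062875118684866 ((0.5425077676773071, 0.2593742609024048), (0.1787503957748413, 0.08259543776512146), 0.008336933329701424)
plate 499 0.010434123721186683 ((0.44879114627838135, -0.03769325464963913), (0.06546109914779663, 0.11741793900728226), 0.8818036913871765)
plate 1598 0.010201519793194391 ((0.6919432878494263, 0.18543386459350586), (0.05641365796327591, 0.29473641514778137), 2.3832669258117676)
plate 5771 0.010636016653464697 ((0.5770182013511658, -0.08415120095014572), (0.29358071088790894, 0.2023940086364746), 1.3922537565231323)
red 1439 [-0.03182027  0.6814873   0.09499094] ((-0.04045172780752182, 0.6782301068305969), (0.4512673616409302, 0.18253593146800995), 39.568878173828125)
red 173 [0.44170035 0.29144675 0.09882059] ((0.44282206892967224, 0.29213497042655945), (0.018337082117795944, 0.07633565366268158), 81.6268081665039)
yel 614 [0.44406394 0.75953489 0.0704116 ] ((0.44217461347579956, 0.7618943452835083), (0.10217256098985672, 0.049548037350177765), 29.695432662963867)
yel 340 [0.44230144 0.09933751 0.07436818] ((0.4417025148868561, 0.09093692
[... 2905 characters left out ...]
901 0.11667144]
hub 107 [ 0.0330885  -1.46428103  0.05584944] ((0.024150706827640533, -1.4981541633605957), 0.09764757752418518)
hub 83 [ 0.44148281 -0.37813405  0.05642071] ((0.4409797787666321, -0.3812254071235657), 0.016331860795617104)
hub 86 [ 0.58399882 -0.2718284   0.05704054] ((0.5855845808982849, -0.27370887994766235), 0.016388975083827972)
hub 98 [ 0.44407414 -0.25320985  0.05662138] ((0.44591906666755676, -0.25528669357299805), 0.017137164250016212)
wall 1117 ((0.5564947724342346, 0.09551159292459488), (0.21491621434688568, 0.19503828883171082), 1.0096931457519531)
wall 265 ((0.01523696631193161, 0.03904575854539871), (0.059126805514097214, 0.13700583577156067), 68.79009246826172)
```

```bash
cat >> h.py <<'E'
def plan(*wps):
    """wps: (x,y,z,yaw) world, tool down; prints shift/turn fractions from the present pose"""
    s=status.get_obs(); Rm=rot(s); p=s['position']
    print('at',p.round(4),'rpy',np.round(s['tool_rot'],3),'F',s['ft_force'].round(1),'w',round(s['grip_width'],4),'t',s['time'],'q17',s['q'].round(2))
    for w in wps:
        T=R.from_euler('xyz',[np.pi,0,w[3]]).as_matrix()
        print((Rm.T@(np.array(w[:3])-p)/.2).round(3),(R.from_matrix(Rm.T@T).as_rotvec()/np.pi).round(3))
E
python3 -c "
from h import *
plan((.40,-.45,.25,.7),(.46,-.30,.25,1.0))"
```

```text
at [ 0.2583 -0.5962  0.217 ] rpy [-3.141 -0.     0.409] F [ 0.4 -0.   0.2] w 0.0848 t 0.3 q17 [ 1.43  0.5  -0.43  1.55  0.22  1.14 -0.21]
[ 0.941 -0.389 -0.165] [-0.    -0.    -0.093]
[ 1.514 -0.958 -0.164] [-0.    -0.    -0.188]
```

apply_moves([
  [0.94, -0.39, -0.16, 0, 0, -0.09, 0],
  [0.94, -0.39, -0.16, 0, 0, -0.09, 0],
  [0.94, -0.39, -0.16, 0, 0, -0.09, 0],
  [0.94, -0.39, -0.16, 0, 0, -0.09, 0],
  [1.0, -0.95, -0.16, 0, 0, -0.18, 0],
  [1.0, -0.95, -0.16, 0, 0, -0.18, 0],
  [1.0, -0.95, -0.16, 0, 0, -0.18, 0],
])

```text
time: 1.18
position: [0.365, -0.3396, 0.2492]
tool_rot: [-3.139, 0.001, 0.978]
ft_force: [0.6, -0.8, -0.5]
grip_width: -0.0001
finger_force: 0.0
```

```bash
python3 -c "
from h import *
plan((.46,-.20,.25,1.2),(.44,-.05,.25,1.5))"
```

```text
at [ 0.365  -0.3396  0.2492] rpy [-3.139e+00  1.000e-03  9.780e-01] F [ 0.6 -0.8 -0.5] w -0.0001 t 1.175 q17 [ 1.29  0.22 -0.67  1.88  0.16  1.1  -0.04]
[ 0.844  0.004 -0.005] [-0.001  0.    -0.071]
[ 1.41  -0.498 -0.005] [-0.001  0.    -0.166]
```

apply_moves([
  [0.84, 0, 0, 0, 0, -0.07, 0],
  [0.84, 0, 0, 0, 0, -0.07, 0],
  [0.84, 0, 0, 0, 0, -0.07, 0],
  [1.0, -0.45, 0, 0, 0, -0.16, 0],
  [1.0, -0.45, 0, 0, 0, -0.16, 0],
  [1.0, -0.45, 0, 0, 0, -0.16, 0],
])

```text
time: 1.92
position: [0.4036, -0.1262, 0.2496]
tool_rot: [-3.141, 0.002, 1.478]
ft_force: [0.1, -0.4, -0.1]
grip_width: 0.0002
finger_force: 0.0
```

```bash
python3 -c "
from h import *
plan((.44,.0,.22,1.596),(.43,.06,.2,1.596))"
```

```text
at [ 0.4036 -0.1262  0.2496] rpy [-3.141e+00  2.000e-03  1.478e+00] F [ 0.1 -0.4 -0.1] w 0.0002 t 1.925 q17 [ 1.12  0.07 -0.9   2.03  0.06  1.07  0.09]
[0.646 0.122 0.147] [-0.     0.001 -0.038]
[0.94  0.045 0.246] [-0.     0.001 -0.038]
```

apply_moves([
  [0.94, 0.05, 0.2, 0, 0, -0.04, 0],
  [0.94, 0.05, 0.2, 0, 0, -0.04, 0],
  [0.94, 0.05, 0.2, 0, 0, -0.04, 0],
  [0.94, 0.05, 0.2, 0, 0, -0.04, 0],
])

```text
time: 2.42
position: [0.4331, 0.0637, 0.2094]
tool_rot: [3.141, -0.003, 1.608]
ft_force: [-0.3, -1.0, -0.0]
grip_width: -0.0002
finger_force: 0.0
```

```bash
python3 -c "
from h import *
plan((.43,.225,.2,1.596),(.43,.225,.105,1.596))
f=grab('wrist','w1')"
```

```text
at [0.4331 0.0637 0.2094] rpy [ 3.141e+00 -3.000e-03  1.608e+00] F [-0.3 -1.  -0. ] w -0.0002 t 2.425 q17 [ 0.76  0.21 -1.06  2.05  0.22  0.99 -0.37]
[0.806 0.014 0.05 ] [ 0.    -0.001  0.004]
[0.805 0.013 0.525] [ 0.    -0.001  0.004]
```

View pics/w1.png

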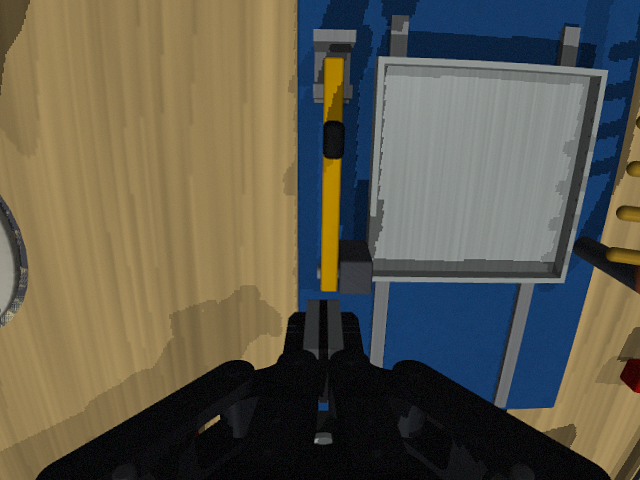

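The wrist view looks straight down (up is +y, right is +x). The black tab is at (334,140), the bar runs from (330,290) to (334,58), and the tray's outer corners are near (380,57), (606,71), (566,281) and (371,277).

Run:
```python
from h import *
from m import *
f=grab('wrist'); 
print(onz(f,[(380,57),(606,71),(566,281),(371,277)],.045).round(4))
H=hsv(f)
P,uv=pts(f,H[...,2]<50); k=(P[:,2]>.10)&(P[:,2]<.125)&(abs(P[:,0]-.44)<.03)&(P[:,1]>.1)&(P[:,1]<.16)
q=P[k]; print(len(q),np.median(q[:,2]),cv2.minAreaRect(q[:,:2].astype(np.float32)))
P,uv=pts(f,(H[...,0]>14)&(H[...,0]<32)&(H[...,1]>140)&(H[...,2]>60)); k=(P[:,2]>.06)&(P[:,0]<.5)
q=P[k]; print(np.median(q[:,2]),cv2.minAreaRect(q[:,:2].astype(np.float32)))
plan((.43,.225,.2,1.596),(.43,.225,.105,1.596))
```

```text
[[0.4748 0.1861 0.045 ]
 [0.6614 0.1888 0.045 ]
 [0.6681 0.0022 0.045 ]
 [0.481  0.0013 0.045 ]]
744 0.11289244897363204 ((0.4394879639148712, 0.12889069318771362), (0.013596419245004654, 0.022875478491187096), 1.3850795030593872)
0.07732417984445872 ((0.44019410014152527, 0.09377765655517578), (0.014449803158640862, 0.17962808907032013), 1.4345650672912598)
at [0.433  0.0596 0.2094] rpy [ 3.141e+00 -1.000e-03  1.603e+00] F [-0.1  0.3  0.3] w 0.0004 t 2.525 q17 [ 0.76  0.21 -1.06  2.05  0.22  0.99 -0.37]
[0.827 0.012 0.048] [ 0.    -0.     0.002]
[0.826 0.011 0.523] [ 0.    -0.     0.002]
```

apply_moves([
  [0.81, 0.01, 0.05, 0, 0, 0, 0],
  [0.81, 0.01, 0.05, 0, 0, 0, 0],
  [0.81, 0.01, 0.05, 0, 0, 0, 0],
  [0.81, 0.01, 0.05, 0, 0, 0, 0],
])

```text
time: 3.02
position: [0.4297, 0.2227, 0.1997]
tool_rot: [3.141, -0.002, 1.603]
ft_force: [-0.1, -0.0, 0.2]
grip_width: -0.0
finger_force: 0.0
```

Run:
```python
from h import *
from m import *
f=grab('wrist','w2'); H=hsv(f)
P,uv=pts(f,((H[...,0]<6)|(H[...,0]>174))&(H[...,1]>150)); k=(P[:,2]>.09)&(P[:,2]<.115)
for c in clusters(P[k],uv[k],0,100): print(len(c),c.mean(0),cv2.minAreaRect(c[:,:2].astype(np.float32)))
plan((.43,.225,.105,1.596))
```

```text
3339 [0.44032194 0.29801011 0.1029428 ] ((0.44098177552223206, 0.2976859211921692), (0.017803305760025978, 0.07785607129335403), 83.8604736328125)
at [0.4299 0.2206 0.1993] rpy [-3.142  0.     1.601] F [ 0.2 -0.1 -0.7] w 0.0002 t 3.075 q17 [ 0.35  0.35 -1.04  1.96  0.36  1.02 -0.83]
[0.022 0.001 0.472] [-0.     0.     0.002]
```

View pics/w2.png

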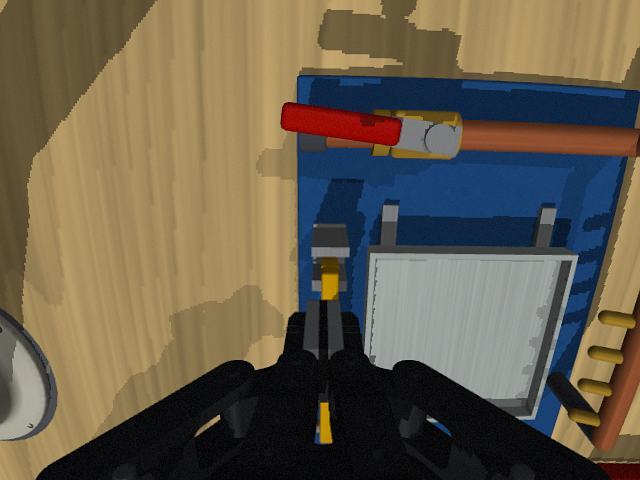

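The handle at (285,115)–(400,130) is a few degrees short of fully open. Its axis is near (440,138), which is world (0.507, 0.291). I'll go down on its -y side and sweep it round to +y.

```bash
python3 -c "
from h import *
y=1.601
plan((.432,.235,.1,y),(.4326,.275,.1,y),(.4327,.3067,.1,y),(.4465,.3364,.1,y),(.4658,.354,.1,y),(.4823,.362,.1,y),(.488,.362,.1,y))"
```

```text
at [0.4299 0.2206 0.1993] rpy [-3.142  0.     1.601] F [ 0.2 -0.1 -0.7] w 0.0002 t 3.075 q17 [ 0.35  0.35 -1.04  1.96  0.36  1.02 -0.83]
[0.072 0.013 0.497] [-0.  0.  0.]
[0.272 0.022 0.497] [-0.  0.  0.]
[0.43  0.027 0.497] [-0.  0.  0.]
[0.577 0.1   0.497] [-0.  0.  0.]
[0.662 0.2   0.497] [-0.  0.  0.]
[0.699 0.283 0.497] [-0.  0.  0.]
[0.698 0.312 0.497] [-0.  0.  0.]
```

apply_moves([
  [0.07, 0.01, 0.5, 0, 0, 0, 0],
  [0.07, 0.01, 0.5, 0, 0, 0, 0],
  [0.27, 0.02, 0.5, 0, 0, 0, 0],
  [0.43, 0.03, 0.5, 0, 0, 0, 0],
  [0.58, 0.1, 0.5, 0, 0, 0, 0],
  [0.66, 0.2, 0.5, 0, 0, 0, 0],
  [0.7, 0.28, 0.5, 0, 0, 0, 0],
  [0.7, 0.31, 0.5, 0, 0, 0, 0],
])

```text
time: 4.08
position: [0.4893, 0.3604, 0.0991]
tool_rot: [3.141, 0.001, 1.597]
ft_force: [-0.9, 0.9, -0.5]
grip_width: -0.0001
finger_force: 0.0
```

```bash
cat > v.py <<'E'
from h import *
from m import *
for n in('scene','side'):
    f=grab(n); H=hsv(f)
    P,uv=pts(f,((H[...,0]<6)|(H[...,0]>174))&(H[...,1]>150)); k=(P[:,2]>.075)&(P[:,2]<.115)&(P[:,0]<.65)&(P[:,0]>.35)&(P[:,1]<.45)
    for c in clusters(P[k],uv[k],0,30):
        print(n,len(c),c.mean(0).round(4),cv2.minAreaRect(c[:,:2].astype(np.float32)))
E
python3 v.py; python3 -c "
from h import *
plan()"
```

```text
scene 180 [0.4396 0.2921 0.0985] ((0.43993934988975525, 0.2946140170097351), (0.020080266520380974, 0.07862795144319534), 82.21085357666016)
side 377 [0.4185 0.3036 0.1001] ((0.418539822101593, 0.3005874454975128), (0.01782415620982647, 0.03785797953605652), 83.81437683105469)
at [0.4882 0.3605 0.099 ] rpy [3.141e+00 2.000e-03 1.598e+00] F [-0.2  0.3 -0.2] w -0.0 t 4.175 q17 [-0.08  0.69 -0.84  1.75  0.61  0.99 -1.13]
```

The handle hasn't moved: the tool was still descending when it crossed. I'll rise, go back and repeat with pauses.

```bash
python3 -c "
from h import *
y=1.598
plan((.488,.3605,.15,y),(.432,.235,.15,y),(.432,.235,.1,y))"
```

```text
at [0.4882 0.3605 0.099 ] rpy [3.141e+00 2.000e-03 1.598e+00] F [-0.2  0.3 -0.2] w -0.0 t 4.175 q17 [-0.08  0.69 -0.84  1.75  0.61  0.99 -1.13]
[-0.001 -0.001 -0.255] [0.    0.001 0.   ]
[-0.62  -0.298 -0.254] [0.    0.001 0.   ]
[-0.62  -0.298 -0.004] [0.    0.001 0.   ]
```

apply_moves([
  [0, 0, -0.26, 0, 0, 0, 0],
  [0, 0, -0.26, 0, 0, 0, 0],
  [-0.62, -0.3, -0.26, 0, 0, 0, 0],
  [-0.62, -0.3, -0.26, 0, 0, 0, 0],
  [-0.62, -0.3, -0.26, 0, 0, 0, 0],
  [-0.62, -0.3, 0, 0, 0, 0, 0],
  [-0.62, -0.3, 0, 0, 0, 0, 0],
  [-0.62, -0.3, 0, 0, 0, 0, 0],
])

```text
time: 5.18
position: [0.4303, 0.2387, 0.1003]
tool_rot: [3.141, -0.001, 1.604]
ft_force: [0.3, 1.3, 0.5]
grip_width: -0.0001
finger_force: 0.0
```

```bash
python3 -c "
from h import *
y=1.598
plan((.4326,.275,.098,y),(.4327,.3067,.098,y),(.4465,.3364,.098,y),(.4658,.354,.098,y),(.4823,.362,.098,y),(.488,.362,.098,y))"
```

```text
at [0.4303 0.2387 0.1003] rpy [ 3.141e+00 -1.000e-03  1.604e+00] F [0.3 1.3 0.5] w -0.0001 t 5.175 q17 [ 0.18  0.52 -0.91  2.03  0.54  0.86 -1.01]
[0.181 0.017 0.011] [ 0.    -0.     0.002]
[0.34  0.023 0.012] [ 0.    -0.     0.002]
[0.486 0.097 0.012] [ 0.    -0.     0.002]
[0.571 0.196 0.012] [ 0.    -0.     0.002]
[0.608 0.28  0.012] [ 0.    -0.     0.002]
[0.607 0.308 0.012] [ 0.    -0.     0.002]
```

apply_moves([
  [0.18, 0.02, 0.01, 0, 0, 0, 0],
  [0.34, 0.02, 0.01, 0, 0, 0, 0],
  [0.42, 0.06, 0.01, 0, 0, 0, 0],
  [0.49, 0.1, 0.01, 0, 0, 0, 0],
  [0.57, 0.2, 0.01, 0, 0, 0, 0],
  [0.61, 0.28, 0.01, 0, 0, 0, 0],
  [0.61, 0.31, 0.01, 0, 0, 0, 0],
  [0.61, 0.31, 0.01, 0, 0, 0, 0],
])

```text
time: 6.18
position: [0.4886, 0.3612, 0.0977]
tool_rot: [3.141, 0.0, 1.602]
ft_force: [0.1, 0.4, 0.1]
grip_width: 0.0002
finger_force: 0.0
```

```bash
python3 v.py; python3 -c "
from h import *
plan()"
```

```text
scene 180 [0.4396 0.2922 0.0983] ((0.4408953785896301, 0.29499489068984985), (0.021278293803334236, 0.0738929882645607), 83.78083801269531)
side 357 [0.4179 0.3037 0.1001] ((0.4176040291786194, 0.3010803461074829), (0.01746789738535881, 0.03595167398452759), 83.8178482055664)
at [0.4878 0.3611 0.0975] rpy [-3.141  0.     1.603] F [ 0.3  0.1 -0.3] w 0.0001 t 6.275 q17 [-0.08  0.69 -0.84  1.75  0.61  0.99 -1.12]
```

Run:
```python
from h import *
a=grab('scene')['frame'][120:260,340:500]; b=grab('side')['frame'][280:440,160:400]
a=cv2.resize(a,None,fx=2.5,fy=2.5); b=cv2.resize(b,None,fx=1.65,fy=1.65)
im=np.zeros((max(a.shape[0],b.shape[0]),a.shape[1]+b.shape[1],3),np.uint8); im[:a.shape[0],:a.shape[1]]=a; im[:b.shape[0],a.shape[1]:]=b
cv2.imwrite('pics/c1.png',im[:,:,::-1]); print(im.shape)
```

```text
(350, 796, 3)
```

View pics/c1.png

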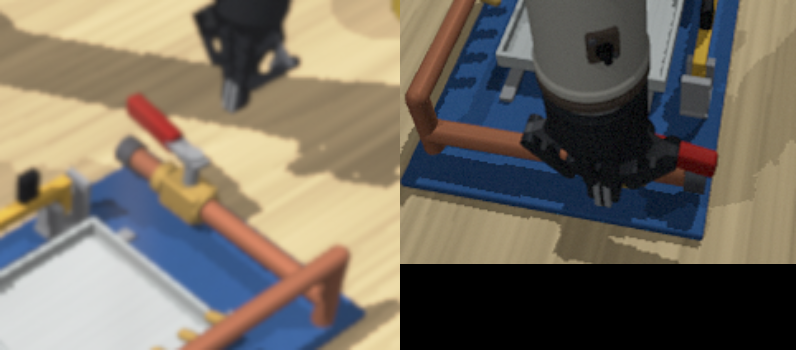

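The tool sits past the handle on its far side, and the handle is unmoved. I'll check the fingertips' real height.

Run:
```python
from h import *
from m import *
for n in('scene','side'):
    f=grab(n); H=hsv(f)
    P,uv=pts(f,H[...,2]>=0); k=(np.hypot(P[:,0]-.488,P[:,1]-.361)<.035)&(P[:,2]>.05)&(P[:,2]<.18)
    q=P[k]; q=q[np.argsort(q[:,2])]; print(n,len(q),q[:5].round(3),q[len(q)//20].round(3))
    V=np.array(f['view']);
    for z in(.0975,.0805):
        c=V@np.array([.488,.361,z,1]); print(cv2.projectPoints(np.array([[c[0],-c[1],-c[2]]]),np.zeros(3),np.zeros(3),f['K'],np.array(f['distortion'],float))[0].ravel())
```

```text
scene 309 [[0.488 0.353 0.109]
 [0.497 0.354 0.111]
 [0.496 0.352 0.111]
 [0.493 0.351 0.114]
 [0.495 0.353 0.114]] [0.478 0.354 0.119]
[432.60796563 166.33262817]
[431.75206952 171.36392634]
side 725 [[0.482 0.367 0.115]
 [0.482 0.369 0.115]
 [0.488 0.371 0.116]
 [0.492 0.372 0.117]
 [0.487 0.371 0.117]] [0.488 0.372 0.123]
[284.55808274 403.75183229]
[285.10508975 409.29695301]
```

The tips show at about z≈0.10, some 20 mm higher than the stated geometry gives. I'll repeat the sweep 20 mm lower; that still clears the pipe.

apply_moves([
  [0, 0, -0.26, 0, 0, 0, 0],
  [0, 0, -0.26, 0, 0, 0, 0],
  [-0.62, -0.29, -0.26, 0, 0, 0, 0],
  [-0.62, -0.29, -0.26, 0, 0, 0, 0],
  [-0.62, -0.29, -0.26, 0, 0, 0, 0],
  [-0.62, -0.29, 0.1, 0, 0, 0, 0],
  [-0.62, -0.29, 0.1, 0, 0, 0, 0],
  [-0.62, -0.29, 0.1, 0, 0, 0, 0],
])

```text
time: 7.48
position: [0.4338, 0.237, 0.0775]
tool_rot: [-3.14, -0.001, 1.604]
ft_force: [0.7, 0.0, -0.7]
grip_width: 0.0001
finger_force: 0.0
```

Run:
```python
from h import *
from m import *
print(arm.tcp_to_tips)
y=1.602
plan((.4326,.275,.078,y))
s=status.get_obs()['position']
for n in('scene','side'):
    f=grab(n); P,uv=pts(f,np.ones((480,640),bool)); k=(np.hypot(P[:,0]-s[0],P[:,1]-s[1])<.03)&(P[:,2]>.04)&(P[:,2]<.15)
    q=P[k]; q=q[np.argsort(q[:,2])]; print(n,len(q),q[:4].round(3),q[len(q)//20].round(3))
    grab(n,n+'3')
a=cv2.imread('pics/side3.png')[260:420,220:400]; b=cv2.imread('pics/scene3.png')[130:230,320:440]
cv2.imwrite('pics/c3.png',np.hstack([cv2.resize(a,(400,356)),cv2.resize(b,(400,356))]))
```

```text
0.017
at [0.4338 0.237  0.0775] rpy [-3.140e+00 -1.000e-03  1.604e+00] F [ 0.7  0.  -0.7] w 0.0001 t 7.475 q17 [ 0.16  0.56 -0.88  2.03  0.59  0.82 -1.03]
[ 0.19   0.    -0.002] [-0.    -0.     0.001]
scene 215 [[0.439 0.23  0.087]
 [0.434 0.227 0.092]
 [0.44  0.229 0.092]
 [0.442 0.23  0.093]] [0.422 0.231 0.095]
side 492 [[0.427 0.245 0.095]
 [0.429 0.247 0.095]
 [0.44  0.248 0.096]
 [0.43  0.248 0.097]] [0.447 0.244 0.102]
```

View pics/c3.png

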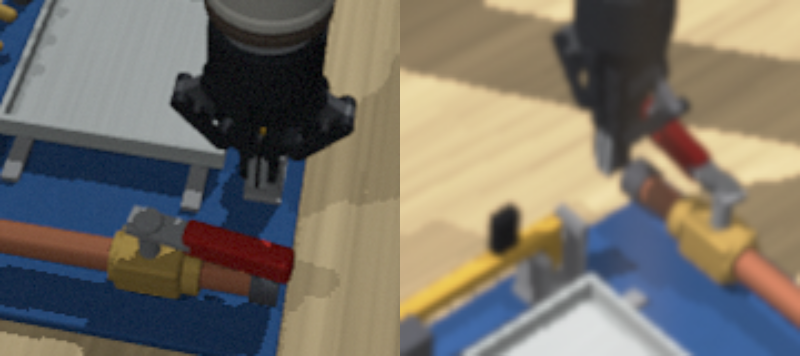

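The tips are near z≈0.09 (12 mm above the reported TCP). I'll lower them another 10 mm and sweep while watching the force.

apply_moves([
  [0.1, 0, 0.05, 0, 0, 0, 0],
  [0.19, 0.01, 0.05, 0, 0, 0, 0],
  [0.27, 0.01, 0.05, 0, 0, 0, 0],
  [0.27, 0.01, 0.05, 0, 0, 0, 0],
])

```text
time: 8.18
position: [0.4347, 0.2916, 0.0682]
tool_rot: [3.14, -0.002, 1.604]
ft_force: [-0.4, -0.1, 0.2]
grip_width: -0.0005
finger_force: 0.0
```

```bash
python3 v.py
python3 - <<'E'
from h import *
y=1.602;z=.068
plan((.4327,.3067,z,y),(.4465,.3364,z,y),(.4658,.354,z,y),(.4823,.362,z,y),(.488,.362,z,y))
E
```

```text
scene 63 [0.4624 0.3008 0.0998] ((0.4655774235725403, 0.3024519681930542), (0.01712224818766117, 0.040596138685941696), 75.71839904785156)
side 774 [0.4406 0.3167 0.1006] ((0.4411207139492035, 0.311112642288208), (0.023126821964979172, 0.07784537225961685), 70.72360229492188)
at [0.4346 0.2901 0.0677] rpy [ 3.141 -0.     1.603] F [-0.6 -0.2  0.3] w 0.0001 t 8.275 q17 [ 0.03  0.61 -0.85  1.97  0.62  0.84 -1.13]
[ 0.083 -0.007 -0.001] [ 0. -0.  0.]
[ 0.229  0.067 -0.001] [ 0. -0.  0.]
[ 0.314  0.166 -0.001] [ 0. -0.  0.]
[ 0.352  0.25  -0.001] [ 0. -0.  0.]
[ 0.351  0.279 -0.001] [ 0. -0.  0.]
```

Now it turns. Continuing the sweep.

apply_moves([
  [0.08, 0, 0, 0, 0, 0, 0],
  [0.16, 0.03, 0, 0, 0, 0, 0],
  [0.23, 0.07, 0, 0, 0, 0, 0],
  [0.31, 0.17, 0, 0, 0, 0, 0],
  [0.35, 0.25, 0, 0, 0, 0, 0],
  [0.35, 0.28, 0, 0, 0, 0, 0],
  [0.35, 0.28, 0, 0, 0, 0, 0],
])

```text
time: 9.15
position: [0.4806, 0.3633, 0.0667]
tool_rot: [-3.13, 0.002, 1.607]
ft_force: [-17.9, -5.5, 11.3]
grip_width: 0.0001
finger_force: 9.0
```

```bash
python3 v.py
python3 - <<'E'
from h import *
plan()
E
```

```text
scene 175 [0.508  0.3532 0.1   ] ((0.5053752064704895, 0.35437339544296265), (0.022233087569475174, 0.07999726384878159), 3.247833013534546)
side 336 [0.5014 0.3824 0.1016] ((0.5022396445274353, 0.3786742389202118), (0.03392423316836357, 0.01781640388071537), 86.95984649658203)
at [0.4806 0.3633 0.0667] rpy [-3.131e+00  2.000e-03  1.607e+00] F [-16.8  -4.8  10.3] w -0.0003 t 9.25 q17 [-0.1   0.73 -0.81  1.77  0.63  0.94 -1.15]
```

The valve is against its stop (18 N, handle along +y). I'll back off, rise, and go over the tab.

Run:
```python
from h import *
y=1.596
plan((.46,.36,.067,y),(.45,.34,.15,y),(.4395,.1789,.15,y))
```

```text
at [0.4806 0.3633 0.0667] rpy [-3.131e+00  2.000e-03  1.607e+00] F [-16.8  -4.8  10.3] w -0.0003 t 9.25 q17 [-0.1   0.73 -0.81  1.77  0.63  0.94 -1.15]
[-0.013 -0.104 -0.   ] [-0.003  0.001  0.004]
[-0.112 -0.162 -0.415] [-0.003  0.001  0.004]
[-0.915 -0.243 -0.412] [-0.003  0.001  0.004]
```

apply_moves([
  [-0.01, -0.1, 0, 0, 0, 0, 0],
  [-0.01, -0.12, 0, 0, 0, 0, 0],
  [-0.11, -0.16, -0.41, 0, 0, 0, 0],
  [-0.11, -0.16, -0.41, 0, 0, 0, 0],
  [-0.11, -0.16, -0.41, 0, 0, 0, 0.5],
  [-0.91, -0.24, -0.41, 0, 0, 0, 0.5],
  [-0.91, -0.24, -0.41, 0, 0, 0, 0.5],
  [-0.91, -0.24, -0.41, 0, 0, 0, 0.5],
])

```text
time: 10.25
position: [0.4457, 0.1747, 0.148]
tool_rot: [-3.14, 0.002, 1.6]
ft_force: [1.2, -0.9, 1.0]
grip_width: 0.043
finger_force: 0.0
```

```bash
python3 v.py
python3 - <<'E'
from h import *
y=1.596
plan((.4395,.1289,.15,y),(.4395,.1289,.085,y))
E
```

```text
scene 153 [0.509  0.3526 0.0997] ((0.5082895755767822, 0.3528047800064087), (0.018683969974517822, 0.07356593012809753), 5.2671217918396)
side 709 [0.5015 0.3618 0.102 ] ((0.5028281211853027, 0.35541626811027527), (0.01652352884411812, 0.08138960599899292), 1.1175105571746826)
at [0.4461 0.1728 0.1479] rpy [-3.139e+00  3.000e-03  1.596e+00] F [ 1.  -0.1  0. ] w 0.0428 t 10.35 q17 [ 0.39  0.42 -0.98  2.02  0.44  0.93 -0.8 ]
[-0.219 -0.039 -0.01 ] [-0.001  0.001 -0.   ]
[-0.218 -0.038  0.315] [-0.001  0.001 -0.   ]
```

apply_moves([
  [-0.22, -0.035, 0, 0, 0, 0, 0.5],
  [-0.22, -0.035, 0, 0, 0, 0, 0.5],
  [-0.22, -0.035, 0.31, 0, 0, 0, 0.5],
  [-0.22, -0.035, 0.31, 0, 0, 0, 0.5],
  [-0.22, -0.035, 0.31, 0, 0, 0, 0.5],
])

```text
time: 10.98
position: [0.4409, 0.136, 0.0882]
tool_rot: [3.141, -0.002, 1.605]
ft_force: [0.5, 1.2, -0.2]
grip_width: 0.0429
finger_force: 0.0
```

Run:
```python
from h import *
plan((.4395,.1289,.075,1.596))
f=grab('wrist'); a=f['frame'][220:480,200:460]; b=grab('scene')['frame'][130:260,300:430]
cv2.imwrite('pics/c4.png',np.hstack([cv2.resize(a,(400,400)),cv2.resize(b,(400,400))])[:,:,::-1])
```

```text
at [0.4409 0.136  0.0882] rpy [ 3.141e+00 -2.000e-03  1.605e+00] F [ 0.5  1.2 -0.2] w 0.0429 t 10.975 q17 [ 0.4   0.48 -0.91  2.11  0.54  0.8  -0.81]
[-0.036 -0.008  0.066] [ 0.    -0.001  0.003]
```

View pics/c4.png

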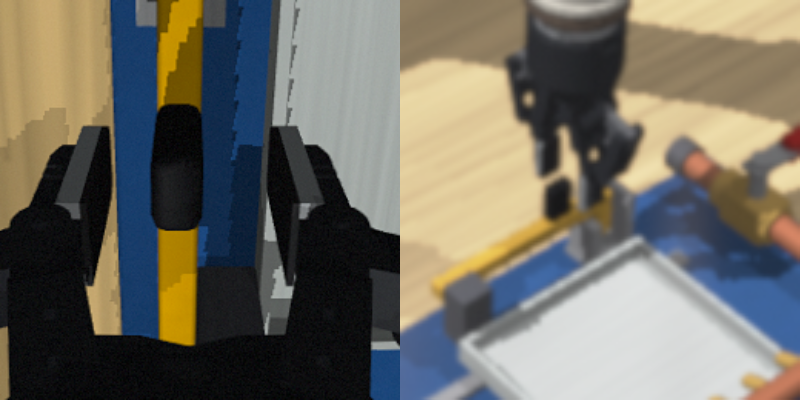

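The pads straddle the tab evenly, with the tips near the tab's top. I'll lower 20 mm, shift 7 mm along -y and close.

apply_moves([
  [-0.035, -0.008, 0.1, 0, 0, 0, 0.5],
  [-0.035, -0.008, 0.1, 0, 0, 0, 0.5],
  [-0.035, -0.008, 0.1, 0, 0, 0, 0.0],
  [-0.035, -0.008, 0.1, 0, 0, 0, 0.0],
  [-0.035, -0.008, 0.1, 0, 0, 0, 0.0],
  [-0.035, -0.008, 0.1, 0, 0, 0, 0.0],
], grip_force=50)

```text
time: 11.82
position: [0.4378, 0.1274, 0.0685]
tool_rot: [-3.14, 0.001, 1.602]
ft_force: [-7.3, -0.1, 12.1]
grip_width: 0.0134
finger_force: 49.5
```

Run:
```python
from h import *
plan()
f=grab('side')
b=f['frame'][240:380,280:420];a=grab('wrist')['frame'][200:460,200:460]
cv2.imwrite('pics/c5.png',np.hstack([cv2.resize(a,(400,400)),cv2.resize(b,(400,400))])[:,:,::-1])
```

```text
at [0.4378 0.1274 0.0685] rpy [-3.140e+00  1.000e-03  1.602e+00] F [-7.3 -0.1 12.1] w 0.0134 t 11.825 q17 [ 0.39  0.51 -0.88  2.13  0.58  0.76 -0.83]
```

View pics/c5.png

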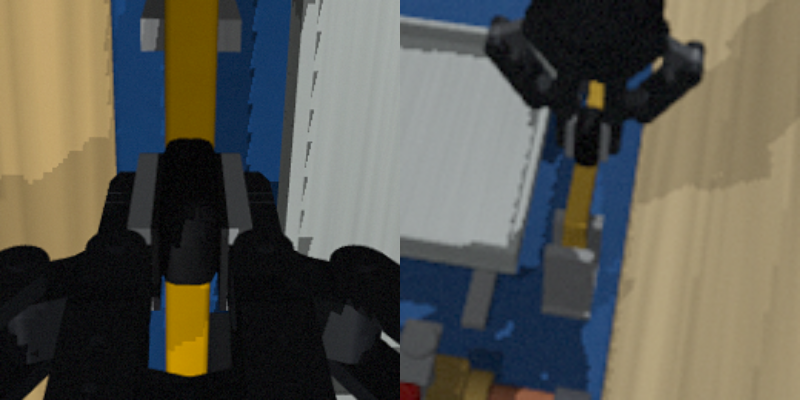

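The tab is held (13.4 mm wide). I'll lift to about 0.2 rad first.

apply_moves([
  [-0.01, 0, -0.04, 0, 0, 0, 0],
  [-0.03, 0, -0.08, 0, 0, 0, 0],
  [-0.04, 0, -0.12, 0, 0, 0, 0],
  [-0.04, 0, -0.12, 0, 0, 0, 0],
])

```text
time: 12.42
position: [0.438, 0.1175, 0.0915]
tool_rot: [-3.139, 0.002, 1.601]
ft_force: [-5.4, -0.9, -3.9]
grip_width: 0.0132
finger_force: 49.5
```

```bash
cat > b.py <<'E'
from h import *
from m import *
for n in('side','scene'):
    f=grab(n); H=hsv(f)
    P,uv=pts(f,(H[...,0]>14)&(H[...,0]<32)&(H[...,1]>140)&(H[...,2]>60)); k=(P[:,2]>.062)&(abs(P[:,0]-.44)<.022)&(abs(P[:,1])<.25)
    q=P[k]
    if len(q)>20: print(n,'bar y',q[:,1].min(),q[:,1].max(),'slope',np.arctan(np.polyfit(q[:,1],q[:,2],1)[0]))
    P,uv=pts(f,(H[...,1]<60)&(H[...,2]>70)); k=(P[:,2]>.026)&(P[:,2]<.048)&(abs(P[:,0]-.57)<.12)&(abs(P[:,1])<.25)
    for c in clusters(P[k],uv[k],0,300): print(n,'tray',len(c),cv2.minAreaRect(c[:,:2].astype(np.float32)))
plan()
E
python3 b.py
```

```text
side bar y 0.02673676012714732 0.18680549932060952 slope 0.05382417381113361
side tray 7788 ((0.5680032968521118, 0.09556203335523605), (0.19178025424480438, 0.19473770260810852), 0.9189475178718567)
scene bar y -7.866140731593863e-05 0.18077324011876228 slope 0.13364455567894998
scene tray 4124 ((0.5586661696434021, 0.09456419944763184), (0.2184746265411377, 0.196425661444664), 0.487422376871109)
at [0.4379 0.1176 0.0914] rpy [-3.139e+00  2.000e-03  1.602e+00] F [-5.4 -1.2 -2.6] w 0.0132 t 12.525 q17 [ 0.45  0.47 -0.92  2.12  0.52  0.8  -0.77]
```

apply_moves([
  [-0.1, 0, 0, 0, 0, 0, 0],
  [-0.2, 0, 0, 0, 0, 0, 0],
  [-0.3, 0, 0, 0, 0, 0, 0],
  [-0.4, 0, 0, 0, 0, 0, 0],
  [-0.52, 0, 0, 0, 0, 0, 0],
  [-0.64, 0, 0, 0, 0, 0, 0],
  [-0.76, 0, 0, 0, 0, 0, 0],
  [-0.83, 0, 0, 0, 0, 0, 0],
])

```text
time: 13.52
position: [0.4411, -0.0484, 0.091]
tool_rot: [-3.135, 0.001, 1.601]
ft_force: [-9.9, 3.6, 1.9]
grip_width: 0.0132
finger_force: 50.4
```

```bash
python3 b.py
```

```text
side bar y -0.16004914906321455 0.020868591578382056 slope 0.07623675875049242
side tray 5566 ((0.5704864859580994, -0.0709996297955513), (0.19089166820049286, 0.1952057033777237), 0.9180945754051208)
scene bar y -0.16685477071476196 0.010793754239741715 slope 0.14730375874838186
scene tray 5408 ((0.5629846453666687, -0.0740431472659111), (0.2172061651945114, 0.19479501247406006), 0.8104331493377686)
at [ 0.4412 -0.0502  0.0909] rpy [-3.135e+00  3.000e-03  1.599e+00] F [-9.7 -1.9 -1.9] w 0.0134 t 13.625 q17 [ 0.82  0.45 -0.91  2.14  0.51  0.79 -0.39]
```

Nearly out (166 mm). I'll press on to the stop, lower the bar and let go.

apply_moves([
  [-0.03, 0, 0, 0, 0, 0, 0],
  [-0.05, 0, 0, 0, 0, 0, 0],
  [-0.05, 0, 0, 0, 0, 0, 0],
])

```text
time: 14.0
position: [0.4413, -0.0515, 0.0916]
tool_rot: [-3.136, -0.005, 1.606]
ft_force: [-14.3, 16.7, 9.4]
grip_width: 0.0134
finger_force: 52.6
```

```bash
python3 b.py
```

```text
side bar y -0.16351878361590766 0.01834174101983488 slope 0.07687654533632451
side tray 5529 ((0.5706126689910889, -0.07368220388889313), (0.19078603386878967, 0.19550980627536774), 1.0491151809692383)
scene bar y -0.16770049029831524 0.010118905694165625 slope 0.15421448393989448
scene tray 5397 ((0.5613375902175903, -0.0740637332201004), (0.21899093687534332, 0.19534805417060852), 1.2102662324905396)
at [ 0.4413 -0.0516  0.0916] rpy [-3.136 -0.005  1.606] F [-14.9  16.6   9.9] w 0.0136 t 14.1 q17 [ 0.84  0.45 -0.92  2.14  0.5   0.79 -0.37]
```

At the stop (17 N). Now I'll lower the bar, release and rise.

apply_moves([
  [0.03, 0, 0.04, 0, 0, 0, 0],
  [0.05, 0, 0.08, 0, 0, 0, 0],
  [0.05, 0, 0.115, 0, 0, 0, 0],
  [0.05, 0, 0.115, 0, 0, 0, 0.5],
  [0.05, 0, 0.115, 0, 0, 0, 0.5],
  [0.05, 0, 0.115, 0, 0, 0, 0.5],
  [0.05, 0, -0.4, 0, 0, 0, 0.6],
  [0.05, 0, -0.6, 0, 0, 0, 0.6],
])

```text
time: 15.1
position: [0.4446, -0.0469, 0.1947]
tool_rot: [-3.141, -0.002, 1.603]
ft_force: [1.1, -1.2, 1.2]
grip_width: 0.0512
finger_force: 0.0
```

```bash
python3 b.py
cat > hub.py <<'E'
from h import *
from m import *
def hubs(ns=('scene','side'),zs=.056):
  for n in ns:
    f=grab(n); H=hsv(f)
    P,uv=pts(f,(H[...,1]<70)&(H[...,2]>60)); k=(P[:,2]>zs-.007)&(P[:,2]<zs+.006)&(P[:,1]<.3)&(P[:,0]<.75)&(P[:,0]>.3)&(P[:,1]>-.6)
    for c in clusters(P[k],uv[k],0,20):
      (x,y),r=cv2.minEnclosingCircle(c[:,:2].astype(np.float32)); print(n,len(c),round(x,4),round(y,4),round(r,4),c[:,2].mean().round(4))
if __name__=='__main__': hubs()
E
python3 hub.py; python3 -c "
from h import *
plan((.4473,-.17,.2,1.6))"
```

```text
side bar y -0.16410277174526977 0.015010300094377982 slope -0.01221307032955675
side tray 5571 ((0.5704512000083923, -0.07478728145360947), (0.19051262736320496, 0.1978377252817154), 0.9814406037330627)
scene bar y -0.16618368345639528 0.010704669847148462 slope -0.01114055544620552
scene tray 5396 ((0.5615129470825195, -0.0748412013053894), (0.21900588274002075, 0.19421963393688202), 0.6373753547668457)
at [ 0.4496 -0.0473  0.1993] rpy [3.131 0.004 1.602] F [1.2 0.2 0.4] w 0.0511 t 15.2 q17 [ 1.    0.27 -1.08  2.04  0.29  0.98 -0.2 ]
scene 47 0.4194 0.2855 0.015 0.0543
scene 35 0.4395 0.1934 0.0162 0.0566
scene 45 0.4395 0.1583 0.0168 0.0524
scene 67 0.469 -0.1528 0.0189 0.0552
scene 121 0.4484 -0.2588 0.0171 0.0542
scene 37 0.7038 0.0216 0.0107 0.0555
scene 140 0.4447 -0.3819 0.0164 0.0558
scene 141 0.5875 -0.2764 0.0161 0.0554
side 94 0.5845 -0.2745 0.0179 0.0565
side 95 0.4447 -0.2549 0.0153 0.0562
side 109 0.4363 0.1615 0.015 0.0548
side 77 0.4347 0.1995 0.0148 0.0555
side 153 0.4203 0.2878 0.0137 0.0568
at [ 0.4459 -0.0481  0.1948] rpy [3.138e+00 3.000e-03 1.601e+00] F [ 0.  -0.3 -0.7] w 0.051 t 15.3 q17 [ 0.99  0.28 -1.07  2.05  0.3   0.98 -0.2 ]
[-0.609 -0.011 -0.025] [0.001 0.001 0.   ]
```

```bash
python3 -c "
from h import *
plan((.4465,-.2450,.19,1.6))"
```

```text
at [ 0.4459 -0.0481  0.1948] rpy [3.138e+00 3.000e-03 1.601e+00] F [ 0.  -0.3 -0.7] w 0.051 t 15.3 q17 [ 0.99  0.28 -1.07  2.05  0.3   0.98 -0.2 ]
[-0.984 -0.027  0.026] [0.001 0.001 0.   ]
```

apply_moves([
  [-0.98, -0.02, 0, 0, 0, 0, 0.8],
  [-0.98, -0.02, 0, 0, 0, 0, 0.8],
  [-0.98, -0.02, 0, 0, 0, 0, 0.8],
  [-0.98, -0.02, 0, 0, 0, 0, 0.8],
  [-0.98, -0.02, 0.2, 0, 0, 0, 0.8],
  [-0.98, -0.02, 0.2, 0, 0, 0, 0.8],
])

```text
time: 16.05
position: [0.4439, -0.241, 0.1502]
tool_rot: [-3.135, -0.005, 1.604]
ft_force: [-0.8, -0.6, 0.6]
grip_width: 0.0683
finger_force: 0.0
```

```bash
python3 -c "
from hub import *
hubs(('wrist',))
plan((.4465,-.2568,.1,1.6),(.4465,-.2568,.02,1.6))
grab('wrist','w6')"
```

```text
wrist 1357 0.4476 -0.2557 0.015 0.0551
wrist 1234 0.5877 -0.2741 0.0155 0.0549
wrist 911 0.4451 -0.3815 0.015 0.0548
at [ 0.4455 -0.2411  0.1519] rpy [-3.138e+00 -3.000e-03  1.605e+00] F [ 0.1 -0.5 -0.9] w 0.0682 t 16.1 q17 [ 1.19  0.45 -0.92  1.95  0.44  0.96  0.09]
[-0.079  0.003  0.259] [-0.001 -0.001  0.001]
[-0.081  0.005  0.659] [-0.001 -0.001  0.001]
```

View pics/w6.png

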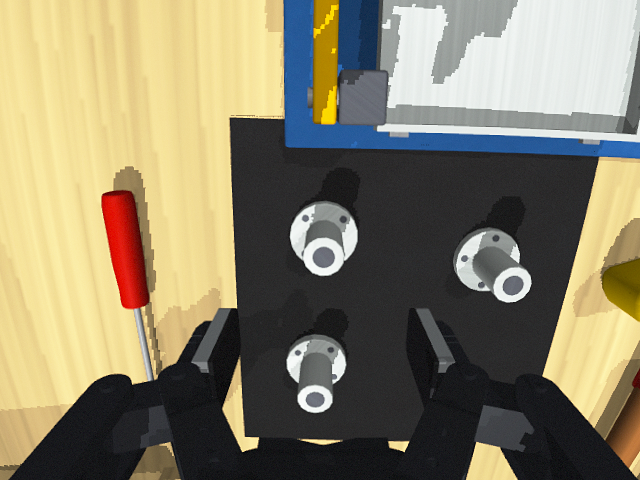

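The wrist view gives all three hub tops clearly: A at (323,257), C at (512,285) and B at (315,399). The driver lies to the left, out of the way. Descending on A.

apply_moves([
  [-0.075, 0.01, 0.2, 0, 0, 0, 0.7],
  [-0.075, 0.01, 0.4, 0, 0, 0, 0.7],
  [-0.075, 0.01, 0.58, 0, 0, 0, 0.7],
  [-0.075, 0.01, 0.66, 0, 0, 0, 0.7],
  [-0.075, 0.01, 0.66, 0, 0, 0, 0.7],
])

```text
time: 16.77
position: [0.4497, -0.2575, 0.0217]
tool_rot: [-3.141, -0.0, 1.604]
ft_force: [-0.0, 0.4, 1.1]
grip_width: 0.0599
finger_force: 0.0
```

apply_moves([
  [0, 0, 0, 0, 0, 0, 0],
  [0, 0, 0, 0, 0, 0, 0],
  [0, 0, 0, 0, 0, 0, 0],
  [0, 0, 0, 0, 0, 0, 0],
], grip_force=50)

```text
time: 17.27
position: [0.4501, -0.2586, 0.0231]
tool_rot: [3.14, 0.002, 1.602]
ft_force: [-2.2, 1.4, 7.4]
grip_width: 0.0281
finger_force: 48.8
```

Run:
```python
from h import *
plan()
a=grab('wrist')['frame'][200:480,180:460]; b=grab('side')['frame'][120:220,320:420]
cv2.imwrite('pics/c7.png',np.hstack([cv2.resize(a,(400,400)),cv2.resize(b,(400,400))])[:,:,::-1])
```

```text
at [ 0.4501 -0.2586  0.0231] rpy [3.140e+00 2.000e-03 1.602e+00] F [-2.2  1.4  7.4] w 0.0281 t 17.275 q17 [ 1.06  0.65 -0.75  2.    0.66  0.74 -0.06]
```

View pics/c7.png

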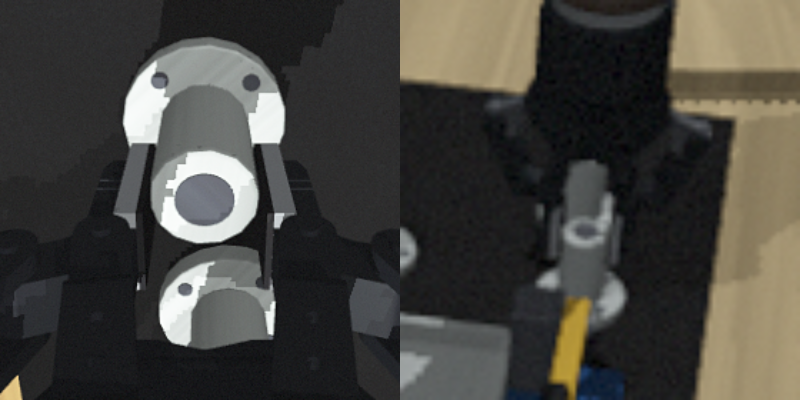

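A is held upright. I'll lift it and carry it to its place in the tray.

```bash
python3 -c "
from h import *
plan((.45,-.2586,.14,1.6),(.5223,-.0783,.14,1.6))"
```

```text
at [ 0.4502 -0.2586  0.0231] rpy [3.140e+00 2.000e-03 1.602e+00] F [-2.   0.5  6.9] w 0.0285 t 17.375 q17 [ 1.06  0.65 -0.75  2.    0.66  0.74 -0.06]
[-0.001  0.    -0.584] [0.    0.001 0.001]
[ 0.889  0.39  -0.586] [0.    0.001 0.001]
```

apply_moves([
  [0, 0, -0.2, 0, 0, 0, 0],
  [0, 0, -0.4, 0, 0, 0, 0],
  [0, 0, -0.58, 0, 0, 0, 0],
  [0.2, 0.1, -0.58, 0, 0, 0, 0],
  [0.42, 0.2, -0.58, 0, 0, 0, 0],
  [0.65, 0.3, -0.58, 0, 0, 0, 0],
  [0.89, 0.39, -0.58, 0, 0, 0, 0],
  [0.89, 0.39, -0.58, 0, 0, 0, 0],
])

```text
time: 18.38
position: [0.5232, -0.0716, 0.1389]
tool_rot: [3.138, -0.002, 1.611]
ft_force: [-0.3, -0.3, -1.7]
grip_width: 0.028
finger_force: 50.2
```

```bash
python3 -c "
from h import *
from m import *
plan((.5223,-.0283,.10,1.6),(.5223,-.0283,.0555,1.6))
for n in('scene','side'):
    f=grab(n);H=hsv(f);s=status.get_obs()['position']
    P,uv=pts(f,H[...,1]<70);k=(np.hypot(P[:,0]-s[0],P[:,1]-s[1])<.03)&(P[:,2]>.08)&(P[:,2]<.14)
    q=P[k]; print(n,k.sum(),np.percentile(q[:,2],[0,2,5]) if k.sum() else 0)
"
```

```text
at [ 0.5232 -0.0716  0.1389] rpy [ 3.138e+00 -2.000e-03  1.611e+00] F [-0.3 -0.3 -1.7] w 0.028 t 18.375 q17 [ 0.81  0.51 -0.91  1.92  0.49  0.95 -0.3 ]
[0.216 0.004 0.195] [ 0.001 -0.001  0.004]
[0.215 0.003 0.417] [ 0.001 -0.001  0.004]
scene 289 [0.11343708 0.11446871 0.11626125]
side 305 [0.11584397 0.11848096 0.12171114]
```

apply_moves([
  [0.21, 0.0, 0, 0, 0, 0, 0],
  [0.21, 0.0, 0.12, 0, 0, 0, 0],
  [0.21, 0.0, 0.25, 0, 0, 0, 0],
  [0.21, 0.0, 0.36, 0, 0, 0, 0],
  [0.21, 0.0, 0.42, 0, 0, 0, 0],
  [0.21, 0.0, 0.42, 0, 0, 0, 0],
  [0.21, 0.0, 0.425, 0, 0, 0, 0],
])

```text
time: 19.35
position: [0.5207, -0.0359, 0.0526]
tool_rot: [3.141, 0.0, 1.602]
ft_force: [-0.7, 0.1, -2.0]
grip_width: 0.0284
finger_force: 52.0
```

apply_moves([
  [0, 0, 0, 0, 0, 0, 0.55],
  [0, 0, 0, 0, 0, 0, 0.55],
  [0, 0, 0, 0, 0, 0, 0.55],
  [0, 0, -0.2, 0, 0, 0, 0.55],
  [0, 0, -0.4, 0, 0, 0, 0.6],
  [0, 0, -0.5, 0, 0, 0, 0.6],
  [0, 0, -0.5, 0, 0, 0, 0.7],
])

```text
time: 20.23
position: [0.5213, -0.0359, 0.1535]
tool_rot: [3.139, 0.001, 1.602]
ft_force: [1.1, 0.9, -0.8]
grip_width: 0.0595
finger_force: 0.0
```

```bash
python3 -c "
from hub import *
hubs(zs=.086); print(); hubs(('wrist',),.086); hubs(('scene',))
plan((.5223,-.22,.16,1.6),(.5877,-.2741,.16,1.6))"
```

```text
scene 31 0.5074 0.2874 0.0151 0.0876
scene 110 0.5226 -0.0346 0.0173 0.084
scene 108 0.4675 -0.1517 0.0177 0.082
scene 35 0.7039 0.0238 0.0104 0.0847
side 81 0.464 -0.1488 0.0171 0.0847
side 143 0.5187 -0.0335 0.0156 0.0863

wrist 1745 0.5218 -0.033 0.0151 0.0852
wrist 592 0.4685 -0.1501 0.0164 0.0824
scene 43 0.4204 0.2872 0.014 0.0549
scene 40 0.4391 0.1956 0.0172 0.0562
scene 45 0.4393 0.1586 0.0167 0.0525
scene 46 0.5253 -0.0363 0.0147 0.055
scene 61 0.4684 -0.1522 0.0187 0.0552
scene 34 0.7019 0.0246 0.0104 0.056
scene 138 0.4624 -0.3426 0.016 0.0555
scene 141 0.5898 -0.2758 0.0165 0.0555
at [ 0.5193 -0.0357  0.151 ] rpy [-3.139 -0.     1.603] F [-0.4  0.3 -0.1] w 0.06 t 20.425 q17 [ 0.76  0.48 -0.93  1.92  0.47  0.97 -0.36]
[-0.921 -0.014 -0.045] [-0.001 -0.     0.001]
[-1.202  0.304 -0.046] [-0.001 -0.     0.001]
```

Hub A stands in the tray at (0.522, -0.033). B has been knocked to about (0.462, -0.343) and still stands. Next is C.

apply_moves([
  [-0.92, 0.1, 0, 0, 0, 0, 0.75],
  [-0.92, 0.1, 0, 0, 0, 0, 0.75],
  [-0.92, 0.3, 0, 0, 0, 0, 0.75],
  [-1.0, 0.3, 0, 0, 0, 0, 0.75],
  [-1.0, 0.3, 0, 0, 0, 0, 0.75],
  [-1.0, 0.3, 0, 0, 0, 0, 0.75],
])

```text
time: 21.18
position: [0.5859, -0.2318, 0.1513]
tool_rot: [-3.14, -0.002, 1.604]
ft_force: [0.7, 0.3, 0.1]
grip_width: 0.0639
finger_force: 0.0
```

```bash
python3 -c "
from hub import *
hubs(('wrist',))
plan((.588,-.2735,.1,1.6),(.588,-.2735,.02,1.6))"
```

```text
wrist 1250 0.588 -0.2737 0.0152 0.055
wrist 870 0.4636 -0.3406 0.0155 0.0548
at [ 0.5861 -0.2314  0.1517] rpy [-3.140e+00 -2.000e-03  1.605e+00] F [ 0.7  0.3 -1.1] w 0.0638 t 21.225 q17 [ 0.93  0.65 -0.85  1.65  0.54  1.09 -0.04]
[-0.211  0.003  0.258] [-0.    -0.     0.002]
[-0.212  0.003  0.658] [-0.    -0.     0.002]
```

apply_moves([
  [-0.21, 0.01, 0, 0, 0, 0, 0.7],
  [-0.21, 0.01, 0.25, 0, 0, 0, 0.7],
  [-0.21, 0.01, 0.45, 0, 0, 0, 0.7],
  [-0.21, 0.01, 0.65, 0, 0, 0, 0.7],
  [-0.21, 0.01, 0.65, 0, 0, 0, 0.7],
  [-0.21, 0.01, 0.65, 0, 0, 0, 0],
  [-0.21, 0.01, 0.65, 0, 0, 0, 0],
  [-0.21, 0.01, 0.65, 0, 0, 0, 0],
])

```text
time: 22.22
position: [0.5916, -0.2755, 0.025]
tool_rot: [3.138, 0.001, 1.603]
ft_force: [-2.3, 0.6, 5.9]
grip_width: 0.028
finger_force: 50.0
```

apply_moves([
  [0, 0, 0, 0, 0, 0, 0],
  [0, 0, -0.1, 0, 0, 0, 0],
  [0, 0, -0.3, 0, 0, 0, 0],
  [0, 0, -0.5, 0, 0, 0, 0],
  [0, 0, -0.6, 0, 0, 0, 0],
  [0, 0, -0.6, 0, 0, 0, 0],
])

```text
time: 22.98
position: [0.591, -0.276, 0.1444]
tool_rot: [3.139, 0.002, 1.602]
ft_force: [0.3, 0.1, -3.7]
grip_width: 0.0279
finger_force: 49.9
```

```bash
python3 -c "
from hub import *
plan((.6248,-.1257,.14,1.6),(.6248,-.1257,.0535,1.6))
hubs(zs=.175)"
```

```text
at [ 0.591  -0.276   0.1444] rpy [3.139e+00 2.000e-03 1.602e+00] F [ 0.3  0.1 -3.7] w 0.0279 t 22.975 q17 [ 0.96  0.69 -0.83  1.6   0.56  1.1   0.01]
[0.746 0.192 0.021] [0.001 0.001 0.001]
[0.747 0.191 0.454] [0.001 0.001 0.001]
scene 103 0.5964 -0.2791 0.0256 0.1738
side 94 0.5889 -0.2736 0.0171 0.1739
```

apply_moves([
  [0.2, 0.05, 0, 0, 0, 0, 0],
  [0.4, 0.1, 0, 0, 0, 0, 0],
  [0.6, 0.15, 0, 0, 0, 0, 0],
  [0.75, 0.19, 0, 0, 0, 0, 0],
  [0.75, 0.19, 0, 0, 0, 0, 0],
  [0.75, 0.19, 0.15, 0, 0, 0, 0],
  [0.75, 0.19, 0.3, 0, 0, 0, 0],
  [0.75, 0.19, 0.4, 0, 0, 0, 0],
])

```text
time: 24.08
position: [0.6212, -0.1258, 0.0593]
tool_rot: [-3.137, -0.0, 1.601]
ft_force: [-0.4, -1.1, -2.0]
grip_width: 0.0282
finger_force: 49.8
```

```bash
python3 -c "
from h import *
plan((.6248,-.1257,.055,1.6))"
```

```text
at [ 0.6212 -0.1258  0.0593] rpy [-3.137 -0.     1.601] F [-0.4 -1.1 -2. ] w 0.0282 t 24.075 q17 [ 0.7   0.77 -0.77  1.69  0.64  0.96 -0.29]
[-0.     0.018  0.021] [-0.001 -0.     0.   ]
```

apply_moves([
  [0, 0.01, 0.03, 0, 0, 0, 0],
  [0, 0.01, 0.03, 0, 0, 0, 0],
  [0, 0.01, 0.03, 0, 0, 0, 0.55],
  [0, 0.01, 0.03, 0, 0, 0, 0.55],
  [0, 0.01, 0.03, 0, 0, 0, 0.55],
  [0, 0.01, -0.2, 0, 0, 0, 0.55],
  [0, 0.01, -0.48, 0, 0, 0, 0.6],
  [0, 0.01, -0.48, 0, 0, 0, 0.7],
])

```text
time: 25.08
position: [0.629, -0.1239, 0.1639]
tool_rot: [3.132, 0.002, 1.603]
ft_force: [0.8, -0.0, -0.0]
grip_width: 0.0595
finger_force: 0.0
```

```bash
python3 -c "
from hub import *
hubs(zs=.086); print(); hubs(('wrist','scene'))
plan((.50,-.28,.155,1.6),(.463,-.30,.155,1.6))"
```

```text
scene 24 0.5064 0.285 0.0127 0.0886
scene 104 0.4684 -0.1531 0.017 0.0823
scene 36 0.7032 0.0257 0.011 0.0846
scene 130 0.6278 -0.126 0.0158 0.0842
side 126 0.624 -0.1233 0.0163 0.0862
side 97 0.4638 -0.1494 0.0177 0.0844
side 141 0.5181 -0.0332 0.0158 0.0865

wrist 135 0.5308 -0.0266 0.0096 0.0556
wrist 82 0.5312 -0.0433 0.0063 0.0559
wrist 157 0.6278 -0.1154 0.0125 0.0558
scene 52 0.4215 0.2883 0.0158 0.0542
scene 31 0.4403 0.1945 0.0141 0.0554
scene 45 0.4382 0.1567 0.0172 0.0527
scene 21 0.526 -0.0476 0.0082 0.0546
scene 63 0.4676 -0.1519 0.0189 0.0556
scene 32 0.7028 0.0252 0.0118 0.0557
scene 143 0.4636 -0.3423 0.0168 0.0555
scene 56 0.6299 -0.1276 0.0145 0.0554
at [ 0.6243 -0.1246  0.1572] rpy [-3.14   0.     1.602] F [-1.3 -0.6 -0.6] w 0.0599 t 25.275 q17 [ 0.74  0.66 -0.85  1.63  0.54  1.11 -0.22]
[-0.757 -0.646  0.012] [-0.001  0.     0.001]
[-0.851 -0.834  0.013] [-0.001  0.     0.001]
```

Hub C stands in the tray at about (0.626, -0.125). On to B.

apply_moves([
  [-0.85, -0.83, 0, 0, 0, 0, 0.75],
  [-0.85, -0.83, 0, 0, 0, 0, 0.75],
  [-0.85, -0.83, 0, 0, 0, 0, 0.75],
  [-0.85, -0.83, 0, 0, 0, 0, 0.75],
  [-0.85, -0.83, 0, 0, 0, 0, 0.75],
  [-0.85, -0.83, 0, 0, 0, 0, 0.75],
])

```text
time: 26.02
position: [0.4643, -0.299, 0.1575]
tool_rot: [-3.141, -0.002, 1.602]
ft_force: [0.0, 0.6, 0.9]
grip_width: 0.0643
finger_force: 0.0
```

```bash
python3 -c "
from hub import *
hubs(('wrist',))
plan((.4632,-.3406,.1,1.6),(.4632,-.3406,.022,1.6))"
```

```text
wrist 1201 0.4634 -0.3408 0.015 0.0551
at [ 0.4651 -0.2982  0.1578] rpy [-3.142e+00 -2.000e-03  1.604e+00] F [ 0.3 -0.5 -0. ] w 0.0642 t 26.075 q17 [ 1.22  0.52 -0.9   1.84  0.48  1.01  0.15]
[-0.212 -0.016  0.289] [-0.    -0.     0.001]
[-0.213 -0.016  0.679] [-0.    -0.     0.001]
```

apply_moves([
  [-0.21, -0.01, 0, 0, 0, 0, 0.7],
  [-0.21, -0.01, 0.25, 0, 0, 0, 0.7],
  [-0.21, -0.01, 0.45, 0, 0, 0, 0.7],
  [-0.21, -0.01, 0.67, 0, 0, 0, 0.7],
  [-0.21, -0.01, 0.67, 0, 0, 0, 0.7],
  [-0.21, -0.01, 0.67, 0, 0, 0, 0],
  [-0.21, -0.01, 0.67, 0, 0, 0, 0],
  [-0.21, -0.01, 0.67, 0, 0, 0, 0],
])

```text
time: 27.08
position: [0.4659, -0.3418, 0.0266]
tool_rot: [3.139, 0.002, 1.603]
ft_force: [-0.1, 1.7, 7.1]
grip_width: 0.0279
finger_force: 49.9
```

apply_moves([
  [0, 0, 0, 0, 0, 0, 0],
  [0, 0, -0.1, 0, 0, 0, 0],
  [0, 0, -0.3, 0, 0, 0, 0],
  [0, 0, -0.5, 0, 0, 0, 0],
  [0, 0, -0.6, 0, 0, 0, 0],
  [0, 0, -0.6, 0, 0, 0, 0],
])

```text
time: 27.82
position: [0.4647, -0.3424, 0.1461]
tool_rot: [3.14, 0.003, 1.602]
ft_force: [0.1, 0.1, -2.7]
grip_width: 0.0279
finger_force: 49.7
```

```bash
python3 -c "
from hub import *
plan((.4848,-.2,.14,1.6),(.5248,-.1265,.14,1.6))
hubs(('scene',),zs=.175)"
```

```text
at [ 0.4647 -0.3424  0.1461] rpy [3.140e+00 3.000e-03 1.602e+00] F [ 0.1  0.1 -2.7] w 0.0279 t 27.825 q17 [ 1.24  0.57 -0.87  1.8   0.51  1.01  0.2 ]
[0.709 0.123 0.029] [0.001 0.001 0.001]
[1.07  0.334 0.028] [0.001 0.001 0.001]
scene 99 0.4695 -0.3455 0.0259 0.1744
```

apply_moves([
  [0.2, 0.06, 0, 0, 0, 0, 0],
  [0.4, 0.13, 0, 0, 0, 0, 0],
  [0.6, 0.2, 0, 0, 0, 0, 0],
  [0.8, 0.27, 0, 0, 0, 0, 0],
  [1.0, 0.33, 0, 0, 0, 0, 0],
  [1.0, 0.33, 0, 0, 0, 0, 0],
])

```text
time: 28.62
position: [0.5233, -0.1344, 0.1431]
tool_rot: [-3.14, -0.003, 1.61]
ft_force: [0.1, -0.4, -2.3]
grip_width: 0.0279
finger_force: 49.7
```

```bash
python3 -c "
from h import *
plan((.5248,-.1262,.058,1.6))"
```

```text
at [ 0.5233 -0.1344  0.1431] rpy [-3.14e+00 -3.00e-03  1.61e+00] F [ 0.1 -0.4 -2.3] w 0.0279 t 28.625 q17 [ 0.91  0.53 -0.91  1.88  0.49  0.98 -0.18]
[0.039 0.01  0.426] [-0.    -0.001  0.003]
```

apply_moves([
  [0.05, 0.01, 0.1, 0, 0, 0, 0],
  [0.05, 0.01, 0.25, 0, 0, 0, 0],
  [0.05, 0.01, 0.38, 0, 0, 0, 0],
  [0.05, 0.01, 0.43, 0, 0, 0, 0],
  [0.05, 0.01, 0.43, 0, 0, 0, 0],
  [0.05, 0.01, 0.43, 0, 0, 0, 0.55],
  [0.05, 0.01, 0.43, 0, 0, 0, 0.55],
  [0.05, 0.01, 0.43, 0, 0, 0, 0.55],
])

```text
time: 29.62
position: [0.5256, -0.1297, 0.0587]
tool_rot: [3.141, 0.0, 1.602]
ft_force: [0.4, -0.1, 0.2]
grip_width: 0.0475
finger_force: 0.0
```

apply_moves([
  [0, 0, -0.2, 0, 0, 0, 0.55],
  [0, 0, -0.45, 0, 0, 0, 0.55],
  [0, 0, -0.45, 0, 0, 0, 0.5],
  [0, 0, -0.45, 0, 0, 0, 0.5],
])

```text
time: 30.12
position: [0.5251, -0.1299, 0.1483]
tool_rot: [3.142, 0.001, 1.602]
ft_force: [0.1, 0.0, 0.7]
grip_width: 0.043
finger_force: 0.0
```

```bash
python3 -c "
from hub import *
hubs(zs=.086); hubs(('wrist',),.086)
plan((.4431,-.0425,.15,1.6),(.4431,-.0425,.068,1.6))
grab('scene','s8')"; python3 b.py
```

```text
scene 30 0.5071 0.2858 0.0149 0.0877
scene 107 0.5236 -0.0356 0.0164 0.0842
scene 101 0.4682 -0.1523 0.0178 0.082
scene 122 0.5281 -0.1325 0.0167 0.0847
scene 36 0.7033 0.0242 0.0106 0.0857
scene 134 0.6272 -0.1267 0.017 0.0842
side 118 0.6236 -0.1246 0.0171 0.0865
side 95 0.4637 -0.1497 0.0174 0.0844
side 123 0.5244 -0.1287 0.0173 0.0864
side 119 0.5186 -0.032 0.0161 0.0858
wrist 1774 0.5218 -0.0335 0.0151 0.0854
wrist 1783 0.6273 -0.1231 0.0153 0.085
wrist 1805 0.5274 -0.1294 0.0153 0.0852
wrist 1642 0.4665 -0.1499 0.0187 0.0823
at [ 0.5243 -0.1294  0.1472] rpy [-3.140e+00 -1.000e-03  1.603e+00] F [0.  0.3 0.1] w 0.0432 t 30.275 q17 [ 0.9   0.52 -0.91  1.88  0.49  0.99 -0.19]
[ 0.447 -0.392 -0.013] [-0.001 -0.     0.001]
[ 0.447 -0.391  0.397] [-0.001 -0.     0.001]
side bar y -0.1689063833302049 0.015397170328057874 slope -0.011333202369900574
side tray 4843 ((0.5707249045372009, -0.07349797338247299), (0.1915406584739685, 0.19503217935562134), 0.9533816576004028)
scene bar y -0.16703660115324032 0.009493168811495534 slope -0.02363514491108426
scene tray 4881 ((0.561832845211029, -0.07417070865631104), (0.2191483974456787, 0.19487012922763824), 0.9355877041816711)
at [ 0.5248 -0.1292  0.1475] rpy [-3.140e+00 -1.000e-03  1.603e+00] F [-1.  -0.3 -0.3] w 0.0425 t 30.425 q17 [ 0.9   0.52 -0.91  1.88  0.49  0.99 -0.19]
```

View pics/s8.png

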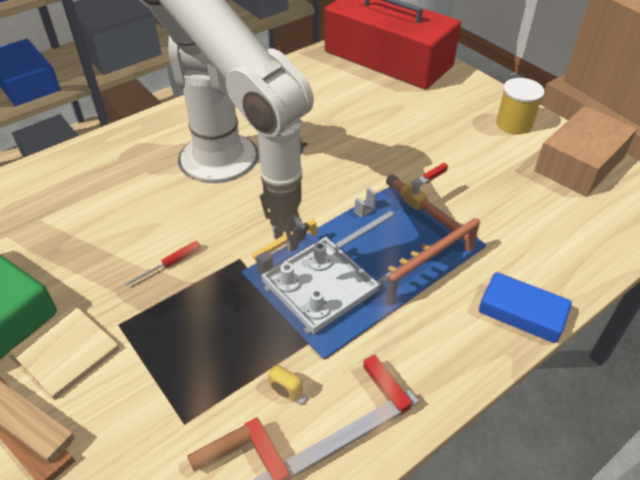

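All three hubs stand in the tray, around (320,250), (287,272) and (316,300), and the valve is still shut. Back to the tab.

apply_moves([
  [0.2, -0.38, 0, 0, 0, 0, 0.5],
  [0.45, -0.39, 0, 0, 0, 0, 0.5],
  [0.45, -0.39, 0, 0, 0, 0, 0.5],
  [0.45, -0.39, 0.2, 0, 0, 0, 0.5],
  [0.45, -0.39, 0.395, 0, 0, 0, 0.5],
  [0.45, -0.39, 0.395, 0, 0, 0, 0.5],
  [0.45, -0.39, 0.395, 0, 0, 0, 0],
  [0.45, -0.39, 0.395, 0, 0, 0, 0],
])

```text
time: 31.42
position: [0.4411, -0.0422, 0.07]
tool_rot: [-3.135, 0.002, 1.602]
ft_force: [-13.6, 1.3, 10.0]
grip_width: 0.013
finger_force: 50.3
```

apply_moves([
  [0, 0, 0, 0, 0, 0, 0],
  [0, 0, 0, 0, 0, 0, 0],
  [-0.01, 0, -0.04, 0, 0, 0, 0],
  [-0.03, 0, -0.08, 0, 0, 0, 0],
  [-0.04, 0, -0.13, 0, 0, 0, 0],
  [-0.04, 0, -0.13, 0, 0, 0, 0],
])

```text
time: 32.17
position: [0.4412, -0.0514, 0.0956]
tool_rot: [-3.136, 0.002, 1.6]
ft_force: [-8.4, -1.6, -3.5]
grip_width: 0.0127
finger_force: 49.6
```

```bash
python3 b.py
```

```text
side bar y -0.16313019107962445 0.019195970883633895 slope 0.09244670415726494
side tray 4841 ((0.5703409314155579, -0.07119747996330261), (0.19073498249053955, 0.1938416212797165), 0.9760261178016663)
scene bar y -0.16386913297997863 0.012995240049613499 slope 0.17375845079096264
scene tray 4868 ((0.562452495098114, -0.07171262800693512), (0.21617503464221954, 0.19568997621536255), 0.8566765785217285)
at [ 0.4412 -0.0513  0.0954] rpy [-3.136e+00  2.000e-03  1.600e+00] F [-8.1 -1.7 -3.2] w 0.0134 t 32.275 q17 [ 0.84  0.45 -0.93  2.13  0.51  0.8  -0.38]
```

apply_moves([
  [0.06, 0, 0, 0, 0, 0, 0],
  [0.15, 0, 0, 0, 0, 0, 0],
  [0.26, 0, 0, 0, 0, 0, 0],
  [0.37, 0, 0, 0, 0, 0, 0],
  [0.48, 0, 0, 0, 0, 0, 0],
  [0.59, 0, 0, 0, 0, 0, 0],
  [0.68, 0, 0, 0, 0, 0, 0],
  [0.74, 0, 0, 0, 0, 0, 0],
])

```text
time: 33.28
position: [0.4383, 0.0973, 0.0956]
tool_rot: [-3.139, 0.002, 1.601]
ft_force: [-3.6, -2.6, -4.1]
grip_width: 0.0127
finger_force: 49.5
```

apply_moves([
  [0.04, 0, 0, 0, 0, 0, 0],
  [0.08, 0, 0, 0, 0, 0, 0],
  [0.11, 0, 0, 0, 0, 0, 0],
  [0.12, 0, 0, 0, 0, 0, 0],
  [0.12, 0, 0, 0, 0, 0, 0],
])

```text
time: 33.9
position: [0.4379, 0.1169, 0.0948]
tool_rot: [-3.138, 0.007, 1.599]
ft_force: [-3.1, -10.0, -5.9]
grip_width: 0.0133
finger_force: 49.2
```

```bash
python3 b.py; python3 -c "
from hub import *
hubs(('side',),zs=.086)"
```

```text
side bar y 0.025069569549103554 0.18780116751330528 slope 0.07628690871720357
side tray 6872 ((0.5678228735923767, 0.0968630313873291), (0.1914045214653015, 0.1950678527355194), 0.9968248009681702)
scene bar y 0.0015450161496265435 0.18040514472231628 slope 0.1564684634834363
scene tray 3666 ((0.5596862435340881, 0.09592124074697495), (0.1980324238538742, 0.21729429066181183), 89.87493133544922)
at [0.4379 0.1169 0.0948] rpy [-3.138  0.007  1.599] F [-2.2 -9.6 -7.2] w 0.0132 t 34.0 q17 [ 0.46  0.47 -0.93  2.12  0.53  0.81 -0.77]
side 161 0.6207 0.0465 0.015 0.0865
side 150 0.5211 0.0397 0.0153 0.0863
side 198 0.5164 0.1364 0.0157 0.0866
```

The tray is at its inner stop and the hubs are upright. I'll lower the bar into the notch and release.

apply_moves([
  [0.01, 0, 0.04, 0, 0, 0, 0],
  [0.03, 0, 0.08, 0, 0, 0, 0],
  [0.04, 0, 0.12, 0, 0, 0, 0],
  [0.04, 0, 0.12, 0, 0, 0, 0],
  [0.04, 0, 0.12, 0, 0, 0, 0.5],
  [0.04, 0, 0.12, 0, 0, 0, 0.5],
  [0.04, 0, 0.12, 0, 0, 0, 0.5],
])

```text
time: 34.92
position: [0.4401, 0.1303, 0.0721]
tool_rot: [3.14, -0.001, 1.603]
ft_force: [-0.2, -1.1, -0.3]
grip_width: 0.0429
finger_force: 0.0
```

```bash
python3 b.py
```

```text
side bar y 0.06471809580961063 0.18509110894422826 slope -0.05559141009333327
side tray 6544 ((0.5681444406509399, 0.09641837328672409), (0.19170664250850677, 0.19478291273117065), 1.090303659439087)
scene bar y 0.002125586571779081 0.17625433389478207 slope -0.012417157228277024
scene tray 3672 ((0.5601860284805298, 0.09507428109645844), (0.21759279072284698, 0.19489645957946777), 0.4800528883934021)
at [0.4396 0.1302 0.0718] rpy [ 3.14  -0.     1.603] F [-0.   0.8 -0.2] w 0.0432 t 35.025 q17 [ 0.4   0.51 -0.89  2.12  0.58  0.77 -0.83]
```

apply_moves([
  [0, 0, -0.2, 0, 0, 0, 0.5],
  [0, 0, -0.45, 0, 0, 0, 0.5],
  [0, 0, -0.6, 0, 0, 0, 0],
  [0, 0, -0.6, 0, 0, 0, 0],
  [0, 0, -0.6, 0, 0, 0, 0],
])

```text
time: 35.65
position: [0.4386, 0.1294, 0.1908]
tool_rot: [-3.141, 0.001, 1.602]
ft_force: [-0.5, -0.4, -0.0]
grip_width: 0.0001
finger_force: 0.0
```

```bash
python3 b.py; python3 v.py; python3 -c "
from h import *
plan((.48,.24,.19,1.6),(.54,.31,.19,1.6),(.555,.362,.19,1.6))"
```

```text
side bar y 0.00793743401870095 0.18418239584924706 slope -0.013599269691095194
side tray 7003 ((0.5678648352622986, 0.09627003222703934), (0.19158628582954407, 0.19646087288856506), 0.8945006132125854)
scene bar y 0.0012850237109621743 0.18310916574853375 slope -0.007748171055176548
scene tray 3659 ((0.5590718388557434, 0.09561245888471603), (0.21746094524860382, 0.19674983620643616), 0.5638923048973083)
at [0.4381 0.1296 0.1903] rpy [-3.14   0.     1.603] F [ 1.1 -0.8  0.1] w 0.0002 t 35.75 q17 [ 0.59  0.32 -1.08  2.03  0.34  0.99 -0.63]
scene 150 [0.5094 0.3517 0.0998] ((0.5085397362709045, 0.3546825349330902), (0.018935006111860275, 0.07974699884653091), 3.7034106254577637)
side 700 [0.5015 0.3619 0.1021] ((0.5025690793991089, 0.3558112680912018), (0.01674502342939377, 0.08039037883281708), 0.637373149394989)
at [0.4382 0.1298 0.1904] rpy [-3.14  -0.     1.603] F [-0.5  0.5  1.4] w 0.0 t 35.85 q17 [ 0.59  0.32 -1.08  2.03  0.34  0.99 -0.63]
[0.544 0.226 0.002] [-0.001 -0.     0.001]
[0.884 0.538 0.001] [-0.001 -0.     0.001]
[1.142e+00 6.210e-01 1.000e-03] [-0.001 -0.     0.001]
```

The bar is down and the tray in. Last, I'll open the valve from the +x side of the handle.

apply_moves([
  [0.3, 0.4, 0, 0, 0, 0, 0],
  [0.54, 0.55, 0, 0, 0, 0, 0],
  [0.88, 0.62, 0, 0, 0, 0, 0],
  [1.0, 0.62, 0, 0, 0, 0, 0],
  [1.0, 0.62, 0, 0, 0, 0, 0],
  [1.0, 0.62, 0, 0, 0, 0, 0],
])

```text
time: 36.6
position: [0.5558, 0.3336, 0.19]
tool_rot: [-3.14, 0.001, 1.604]
ft_force: [0.3, -0.1, 0.6]
grip_width: -0.0003
finger_force: 0.0
```

```bash
python3 -c "
from h import *
plan((.555,.359,.19,1.6),(.555,.359,.068,1.6))"
```

```text
at [0.5558 0.3336 0.19  ] rpy [-3.140e+00  1.000e-03  1.604e+00] F [ 0.3 -0.1  0.6] w -0.0003 t 36.6 q17 [ 0.03  0.66 -0.92  1.57  0.55  1.19 -0.96]
[ 0.127  0.    -0.   ] [-0.001  0.     0.001]
[0.128 0.001 0.61 ] [-0.001  0.     0.001]
```

apply_moves([
  [0.13, 0.01, 0, 0, 0, 0, 0],
  [0.13, 0.01, 0.2, 0, 0, 0, 0],
  [0.13, 0.01, 0.4, 0, 0, 0, 0],
  [0.13, 0.01, 0.61, 0, 0, 0, 0],
  [0.13, 0.01, 0.61, 0, 0, 0, 0],
  [0.13, 0.01, 0.61, 0, 0, 0, 0],
])

```text
time: 37.35
position: [0.5589, 0.3593, 0.0709]
tool_rot: [3.14, -0.001, 1.601]
ft_force: [0.1, 0.6, 0.3]
grip_width: 0.0002
finger_force: 0.0
```

```bash
python3 -c "
from h import *
z=.068;y=1.6
plan((.527,.359,z,y),(.4987,.362,z,y),(.4748,.355,z,y),(.4547,.34,z,y),(.4425,.323,z,y),(.4386,.312,z,y),(.4386,.302,z,y))"
```

```text
at [0.5589 0.3593 0.0709] rpy [ 3.140e+00 -1.000e-03  1.601e+00] F [0.1 0.6 0.3] w 0.0002 t 37.35 q17 [-0.07  0.81 -0.82  1.61  0.67  1.02 -1.06]
[ 0.003 -0.159  0.014] [ 0. -0.  0.]
[ 0.023 -0.3    0.014] [ 0. -0.  0.]
[-0.009 -0.421  0.014] [ 0. -0.  0.]
[-0.081 -0.523  0.014] [ 0. -0.  0.]
[-0.164 -0.587  0.014] [ 0. -0.  0.]
[-0.218 -0.608  0.014] [ 0. -0.  0.]
[-0.268 -0.61   0.014] [ 0. -0.  0.]
```

apply_moves([
  [0, -0.16, 0.01, 0, 0, 0, 0],
  [0.02, -0.3, 0.01, 0, 0, 0, 0],
  [-0.01, -0.42, 0.01, 0, 0, 0, 0],
  [-0.08, -0.52, 0.01, 0, 0, 0, 0],
  [-0.16, -0.59, 0.01, 0, 0, 0, 0],
  [-0.22, -0.61, 0.01, 0, 0, 0, 0],
  [-0.27, -0.61, 0.01, 0, 0, 0, 0],
  [-0.27, -0.61, 0.01, 0, 0, 0, 0],
])

```text
time: 38.35
position: [0.4381, 0.3096, 0.0699]
tool_rot: [3.138, -0.014, 1.605]
ft_force: [-0.9, 15.1, -2.8]
grip_width: 0.0003
finger_force: 7.7
```

```bash
python3 v.py; python3 -c "
from h import *
plan()"
```

```text
scene 193 [0.44   0.2835 0.0984] ((0.4399532675743103, 0.28650057315826416), (0.0785500630736351, 0.024077551439404488), 3.801744222640991)
side 42 [0.4113 0.2971 0.0905] ((0.4121786653995514, 0.2972945272922516), (0.023984869942069054, 0.002356637502089143), 2.5637311935424805)
at [0.4381 0.3096 0.0699] rpy [ 3.138 -0.013  1.606] F [-2.  15.  -2.4] w -0.0001 t 38.45 q17 [ 0.02  0.64 -0.88  1.95  0.64  0.85 -1.17]
```

The valve is at the open stop (15 N). I'll back off, rise and check everything.

apply_moves([
  [0.1, 0, 0, 0, 0, 0, 0],
  [0.15, 0, 0, 0, 0, 0, 0],
  [0.15, 0, -0.3, 0, 0, 0, 0],
  [0.15, 0, -0.7, 0, 0, 0, 0],
  [0.15, 0, -0.7, 0, 0, 0, 0],
  [0.15, 0, -0.7, 0, 0, 0, 0],
])

```text
time: 39.2
position: [0.4376, 0.3317, 0.2084]
tool_rot: [3.139, -0.0, 1.601]
ft_force: [0.5, 0.1, -1.0]
grip_width: 0.0002
finger_force: 0.0
```

```bash
python3 v.py; python3 b.py; python3 -c "
from hub import *
hubs(('side','scene'),zs=.086)
a=grab('scene')['frame']; cv2.imwrite('pics/s9.png',a[:,:,::-1])"
```

```text
scene 183 [0.4406 0.2832 0.0983] ((0.44072532653808594, 0.28524819016456604), (0.020355194807052612, 0.07524283975362778), 86.37278747558594)
side 755 [0.4371 0.2931 0.1004] ((0.4382215440273285, 0.2903513014316559), (0.07626263052225113, 0.01931472308933735), 2.232267379760742)
side tray 4349 ((0.5746170878410339, 0.09673291444778442), (0.17846232652664185, 0.19546660780906677), 1.075703740119934)
scene bar y 0.0010779409392167594 0.18131888426277565 slope -0.012627075112772876
scene tray 3696 ((0.5595839619636536, 0.09520997852087021), (0.21740534901618958, 0.19626948237419128), 0.7972303628921509)
at [0.4359 0.3307 0.2055] rpy [-3.139e+00  2.000e-03  1.602e+00] F [-0.2 -0.1 -0.6] w -0.0 t 39.4 q17 [ 0.09  0.49 -1.02  1.81  0.46  1.11 -1.06]
side 161 0.6213 0.0456 0.0159 0.0864
scene 39 0.4977 0.2808 0.023 0.0884
scene 97 0.5215 0.1338 0.0161 0.0836
scene 93 0.4651 0.0179 0.0186 0.0817
scene 105 0.5242 0.0393 0.0168 0.0841
scene 110 0.6238 0.0417 0.0174 0.0843
scene 36 0.7028 0.0257 0.0113 0.0852
```

View pics/s9.png

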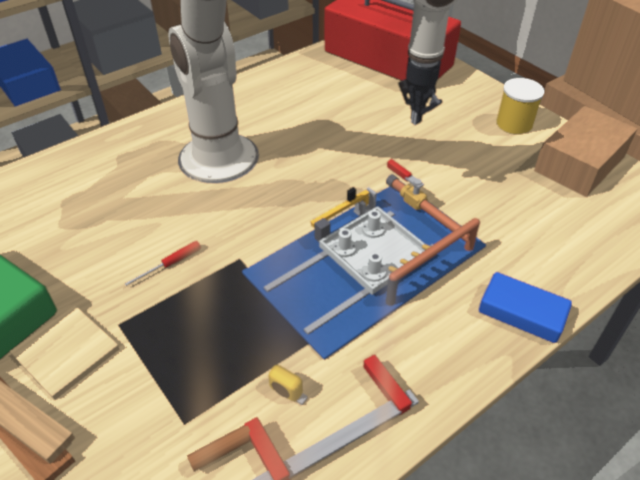

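The final view shows the tray in with three upright hubs, the bar level in its notch, and the handle at (398,168) along the pipe towards the robot. The tape and the driver have not moved.

```bash
python3 -c "
from workcell import ticket
print(ticket.job_done())"
```

```text
the job is handed in; nothing more can be done
None
```

The job is handed in: the three hubs on the bench stand flange down in the tray, the tray is in and latched, the air valve was opened last and is fully open, and the tape measure and screwdriver were not touched.

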